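Dress two cake stands for the bakery window

TASK

Dress the two cake stands for the shop window. In the middle of the white pedestal stand goes the tall cake in the red case, then the sugar nest on the middle of its icing, then the tall glass dome with the brass knob over both; in the middle of the low wooden stand goes the low cake in the brown case, then the low glass dome with the black knob over it. Set everything down gently, upright and well centred, never drop or tip anything, and leave the shaker, the steel bowl and the pile of empty paper cases where they are.

Things in the scene. Friction and masses are not known exactly. Their poses are not given: they have to be found in the camera images.
- white_stand: White ceramic pedestal cake stand, fixed: a flat round plate 144 mm across and 8 mm thick with a beaded edge, its top 60 mm above the bench, on a narrow stem and round foot. Origin: centre of the foot's underside, on the bench; z up, the plate's middle is 60 mm straight above the origin.
- wood_stand: Low dark-wood round stand, fixed: flat top 144 mm across, 30 mm above the bench, on three short feet. Origin: centre, at bench height; the middle of its top is 30 mm straight above the origin.
- red_cake: Tall iced Easter cake (rigid, about 110 g) in a straight round red paper case with gold print: 60 mm diameter, 70 mm high in all, case 58 mm high; above that a white icing cap narrowing to a flat top 42 mm across at 70 mm, sprinkles around its edge. Origin: centre of the underside, z up. Can be gripped across the case.
- brown_cake: Low iced Easter cake (rigid, about 100 g) in a straight round dark brown paper case with gold print: 64 mm diameter, 50 mm high in all, case 38 mm high; above that a white icing cap with sprinkles, flat top 46 mm across at 50 mm. Origin: centre of the underside, z up. Can be gripped across the case.
- nest: Small golden-brown sugar nest (rigid, about 20 g): a flat round disc 42 mm in diameter and 13 mm high with three pastel sugar eggs (pink, blue, green) on it, 25 mm high in all. Origin: centre of its flat underside, z up. Can be gripped across the disc.
- tall_dome: Tall clear glass dome (bell cover, open below, about 300 g) with a brass knob: 98 mm outside diameter, 3 mm wall, inside 92 mm wide; the rounded crown begins 35 mm below the crown's top, which is 105 mm above the rim; inner height 102 mm. The knob on top is an upright cylinder 24 mm in diameter from 113 to 141 mm above the rim, on a thin neck. Origin: centre of the open mouth, level with the rim; z up through the knob. Stands rim-down on the bench at the start.
- low_dome: Low clear glass dome (bell cover, open below, about 240 g) with a black knob: 98 mm outside diameter, 3 mm wall, inside 92 mm wide; the rounded crown begins 35 mm below the crown's top, which is 75 mm above the rim; inner height 72 mm. The knob on top is an upright cylinder 24 mm in diameter from 83 to 111 mm above the rim, on a thin neck. Origin: centre of the open mouth, level with the rim; z up through the knob. Stands rim-down on the bench at the start.
- shaker: Bystander: pink sprinkle shaker with a white band and steel top, 50 mm across, 92 mm high, loose. Origin: centre of its underside.
- steel_bowl: Bystander: open steel bowl, 110 mm across the rim, 50 mm high, loose. Origin: centre of its underside.
- paper_cases: Bystander: pile of empty brown paper cases nested in one another, 65 mm across, 73 mm high, loose. Origin: centre of its underside.

How it is judged (in metres and radians):
On the way:
1. the red-cased cake stands in the middle of the white stand with the sugar nest on the middle of its icing (horizontal distance between red_cake and white_stand below 0.012 m and z of red_cake in the frame of white_stand between 0.056 and 0.064 m and angle between red_cake's own z axis and vertical below 0.1 rad and horizontal distance between nest and red_cake below 0.01 m and z of nest in the frame of red_cake between 0.066 and 0.074 m and angle between nest's own z axis and vertical below 0.15 rad and linear speed of each of red_cake, nest below 0.02 m/s and angular speed of each of red_cake, nest below 0.2 rad/s), for 0.2 s.
At the end, for the whole second after the job is handed in: Cakes upright within 12 mm of the middle of their stands (red on white, brown on wood), nest flat on the red cake within 10 mm of its middle, each dome rim-down on its stand over its cake within 15 mm of the middle (tall on white, low on wood); heights within 4 mm, all released and still (all of step 1 and horizontal distance between brown_cake and wood_stand below 0.012 m and z of brown_cake in the frame of wood_stand between 0.026 and 0.034 m and angle between each of brown_cake, tall_dome, low_dome's own z axis and vertical below 0.1 rad and horizontal distance between tall_dome and white_stand below 0.015 m and z of tall_dome in the frame of white_stand between 0.056 and 0.064 m and horizontal distance between low_dome and wood_stand below 0.015 m and z of low_dome in the frame of wood_stand between 0.026 and 0.034 m and contact force between each of red_cake, brown_cake, nest, tall_dome, low_dome and the fingers below 0.3 N and linear speed of each of brown_cake, tall_dome, low_dome below 0.02 m/s and angular speed of each of brown_cake, tall_dome, low_dome below 0.2 rad/s); the robot touches nothing.
It fails at once if a cake, the nest or a dome is tipped over (more than about 35 degrees) (angle between any of red_cake, brown_cake, nest, tall_dome, low_dome's own z axis and vertical above 0.6 rad).
It fails at once if a cake, the nest or a dome is dropped or knocked flying (faster than 0.7 m/s out of the fingers, a fall of some 25 mm) ((linear speed of red_cake above 0.7 m/s and contact force between red_cake and the fingers below 0.2 N) or (linear speed of brown_cake above 0.7 m/s and contact force between brown_cake and the fingers below 0.2 N) or (linear speed of nest above 0.7 m/s and contact force between nest and the fingers below 0.2 N and contact force between nest and red_cake below 0.02 N) or (linear speed of tall_dome above 0.7 m/s and contact force between tall_dome and the fingers below 0.2 N) or (linear speed of low_dome above 0.7 m/s and contact force between low_dome and the fingers below 0.2 N)).
It fails at once if the shaker, the steel bowl or the pile of paper cases is pushed more than 20 mm (distance of any of shaker, steel_bowl, paper_cases from where it was at the start of the episode above 0.02 m).
It also fails if it takes over 125 s, if anything falls off the work surface, if the arm or the gripper's body presses on something with over 40 N, if the wrist force passes 120 N, or if a joint passes its speed limit or range.

ROBOT

A 6-joint arm with a two-finger parallel gripper is mounted at the origin on the work surface. World frame = base frame: x ahead of the robot, y to its left, z up, the work surface at z = 0. Lengths are in m, angles in degrees, forces in N, time in s.
With the tool pointing down it reaches from about 0.375 to 0.9 m from the base axis. Payload 3.1 kg.
Tool frame: the origin (TCP) lies on the centre line of the jaws, within the pads' length; the fingertips stand 8 mm ahead of it and the grasp point (between the pads) lies 11 mm behind it; y points along the fingers, x is the direction in which the jaws open and shut, and the axes are right-handed (so a half turn about y gives the same grasp; the last joint's range is limited). The gripper opens to 87 mm and grips with 3 to 60 N. Pads are 19 mm wide; open, the fingers measure 117 mm over their backs; the gripper's body (75 mm by 190 mm) begins 51 mm behind the grasp point.
Start: joints at [-77.378, 30.224, 82.088, -0, 67.689, -10.227], TCP at [0.243, -0.576, 0.231] pointing down, gripper open.
Joint ranges: [-176.69, 176.69], [-43.24, 126.21], [12.49, 139.97], [-82, 262], [0, 151.66], [-163.58, 163.58]. Speed limits (degrees/s): [159.86, 159.86, 180, 180, 180, 180].

INTERFACE

Orientations are given as a 3x3 rotation matrix whose columns are the frame's x, y, z axes.
In Python, from rig import read_state, imaging, job, spotter gives the robot as it stands.
- The arm moves only by the tool apply_moves, never from a script. Its argument "steps" is a list of rows, each an object of numbers: "x", "y", "z": the shift along the world's x, y, z in mm; "spin": the turn about the world's z in rad. In form: [{"x": .., "y": .., "z": .., "spin": ..}, ...]. A call has 1 to 12 rows; each row shifts and turns the pose as measured when the row begins; what a row does not reach is not made up. A row lasts 1/10 s, in which the tool goes at most 50 mm and 8.59 degrees, less where a joint would pass 70% of its speed; a pose out of reach is approached as far as the arm can. A call is refused whole if a number of a shift passes 50 or a number of a turn 0.15, either way. A call with a gripper value outside its range is refused whole. "grip" is the finger opening in mm, from 0 to 87, set as the call begins (left out, the last holds). The fingers move at their own pace and stop on an object; the grip force is fixed at half the most. Time passes only in rows, so rows that do not move let the fingers close. It gives the time, the measured TCP pose, the force and the opening at its end, in the units of the state.
- read_state(): the state, without advancing time (a new reading comes with each control period).
- imaging.capture(name): name is "scene" or "side" or "wrist"; returns the picture (480x640x3 uint8, red, green, blue); there is no depth.
- imaging.camera_params(name): a dict with "fov_y" (degrees; the focal length in pixels is half the picture's height over the tangent of half this angle, whatever the lens; pixels are square), "cx", "cy" (the principal point, pixels), "R" (3x3) and "t" (3): a world point X has camera coordinates R X + t. Camera axes: x right, y down, z forward; pixel columns grow to the right and rows downward; lengths in m; the calibration is good to about 2 mm. A picture is of the moment at which its call begins: read the wrist's pose just before it. camera_params takes no time and is no camera call; for the wrist camera it gives the pose at the moment of the call.
- job.hand_in(): hands the job in, once; it reports no verdict.
Trained networks look in the newest picture that a camera, given by its name, has taken for a name from the list of things; names that differ only in an ending like _2 or _b are one class to them, and where a whole thing is asked for, a point or a joint stands for the part that bears it (a point fixed in the world has none). Each returns a list of dicts, best first, with "score" (0 to 1); they miss things now and then, are a little off and sometimes report something else, mostly with a low value. They report only what shows in the picture. A call takes as long as a camera call.
- spotter.cut_out(name, camera): "mask" (480x640 bool, what is visible of it) and "rect" ([left, top, width, height] in pixels, round what is visible of it).
The state is a dict: "time_s": time; "joint_positions": joint angles; "qvel": joint speeds; "tau": joint torques, N m; "position": TCP position; "tcp_rot": TCP orientation; "force": force on the tool from outside, world axes, zero at the start; "moment": the same for the moment, N m; "opening": opening from 0.0 (shut) to 1.0 (fully open).
Only numpy, scipy, OpenCV 4.12 (cv2) and the standard library are available. Lean on these libraries where they do the work, as an engineer would, in place of code of your own. Each camera call takes 0.05 s, during which the arm holds its last target.

## Working session

There is one attempt and no reset: what is moved stays moved. The work goes in short steps, Python scripts to look and compute and a tool call to move; the robot and the scene stay as the last step left them, time stands still between calls to the robot, and variables do not carry over. Pictures are saved under pics/ and viewed, and the job is handed in when it is done.

Besides the shell and the picture viewer there is one more tool, called after ">>>" in YAML: its name, and indented under it one key for each argument. apply_moves: Moves the arm, as the interface text tells. Its arguments: {"type":"object","properties":{"steps":{"type":"array"},"grip":{"type":"number"}},"required":["steps"]}

```bash
mkdir -p pics; ls; python3 - <<'E'
from rig import read_state, imaging, job, spotter
import cv2,numpy as np
s=read_state();print({k:np.round(v,3).tolist() for k,v in s.items()})
for n in ["scene","side","wrist"]:
    im=imaging.capture(n);cv2.imwrite(f"pics/{n}0.png",im[:,:,::-1])
    p=imaging.camera_params(n);print(n,p)
E
```

```text
pics
{'time_s': 0.0, 'joint_positions': [-77.378, 30.28, 82.157, -0.002, 67.688, -10.228], 'qvel': [-0.064, 0.163, -0.117, 0.007, 0.045, -0.027], 'tau': [-0.003, -44.005, -17.659, 0.063, 0.058, -0.0], 'position': [0.243, -0.575, 0.23], 'tcp_rot': [[0.388, -0.001, 0.922], [-0.922, 0.002, 0.388], [-0.002, -1.0, 0.0]], 'force': [0.308, 0.573, -0.222], 'moment': [0.034, 0.051, 0.061], 'opening': 0.997}
scene {'fov_y': 44.773020735190734, 'cx': 324.9986145858248, 'cy': 240.95121498681686, 'R': array([[ 0.5429143 ,  0.83973991,  0.00899703],
       [ 0.63479955, -0.40335387, -0.65904111],
       [-0.54979414,  0.36351415, -0.7520531 ]]), 't': array([-0.31955317, -0.33640434,  1.80458343])}
side {'fov_y': 42.56865723093523, 'cx': 321.3221019087583, 'cy': 235.93449702080125, 'R': array([[-0.90576228, -0.42353991,  0.01444423],
       [-0.31184121,  0.64303424, -0.69947268],
       [ 0.28696646, -0.63806027, -0.71451336]]), 't': array([0.52183782, 0.20575828, 1.06867232])}
wrist {'fov_y': 68.31852944005477, 'cx': 323.4345777791051, 'cy': 244.05401268236167, 'R': array([[ 3.88700277e-01, -9.21364176e-01, -3.86581461e-04],
       [-8.86935771e-01, -3.74289362e-01,  2.70651827e-01],
       [-2.49513590e-01, -1.04859567e-01, -9.62677225e-01]]), 't': array([-0.62398905, -0.03275587,  0.39087823])}
```

View pics/scene0.png

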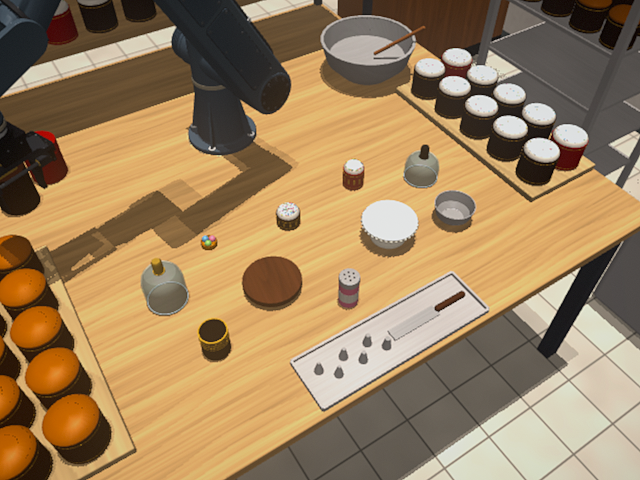

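View pics/side0.png

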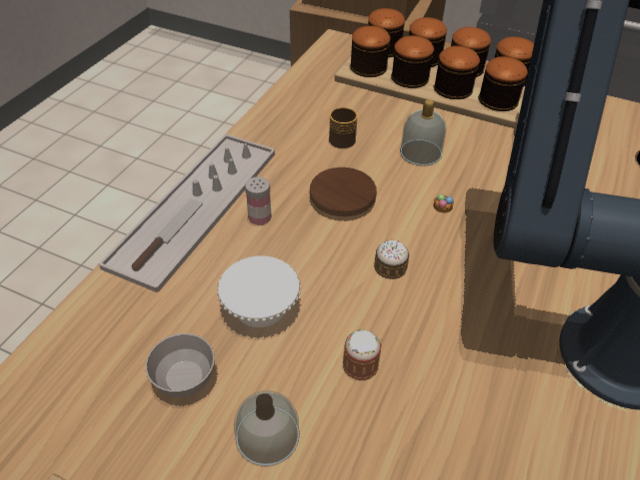

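View pics/wrist0.png

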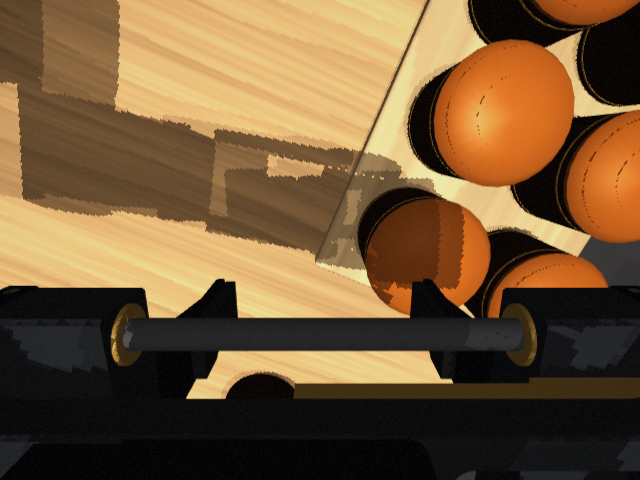

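```bash
cat > h.py <<'E'
from rig import read_state, imaging, job, spotter
import cv2,numpy as np
from scipy.optimize import minimize, least_squares
# profile (r,z)
dome=lambda H:[(49,0),(49,H-35),(46,H-20),(38,H-9),(25,H-3),(12,H),(12,H+8),(12,H+36)]
P={'white_stand':[(72,52),(72,60)],
'wood_stand':[(72,8),(72,30)],
'red_cake':[(30,0),(30,58),(21,70)],'brown_cake':[(32,0),(32,38),(23,50)],
'nest':[(21,0),(21,13),(10,25)],'tall_dome':dome(105),'low_dome':dome(75),
'shaker':[(25,0),(25,80),(20,92)],'steel_bowl':[(40,0),(55,50)],'paper_cases':[(28,0),(32.5,73)]}
def pts(name,x,y,z=0):
    a=np.linspace(0,2*np.pi,48,endpoint=False);o=[]
    for r,h in P[name]:
        o.append(np.c_[x+r/1e3*np.cos(a),y+r/1e3*np.sin(a),np.full(48,z+h/1e3)])
    return np.vstack(o)
def proj(p,X):
    f=240/np.tan(np.radians(p['fov_y'])/2);c=X@np.array(p['R']).T+p['t']
    return np.c_[f*c[:,0]/c[:,2]+p['cx'],f*c[:,1]/c[:,2]+p['cy']]
def ray(p,uv):
    f=240/np.tan(np.radians(p['fov_y'])/2)
    d=np.array(p['R']).T@np.array([(uv[0]-p['cx'])/f,(uv[1]-p['cy'])/f,1]);c=-np.array(p['R']).T@p['t']
    return c,d
def at_z(p,uv,z):
    c,d=ray(p,uv);return c+d*(z-c[2])/d[2]
def bbox(q): return np.r_[q.min(0),q.max(0)]
def mbox(m):
    m=m.astype(np.uint8);n,l,st,_=cv2.connectedComponentsWithStats(m)
    k=1+np.argmax(st[1:,4]);x,y,w,h,_=st[k];return np.array([x,y,x+w,y+h],float)-.0, l==k
def fit(name,masks,z=0,excl=()):
    """masks: dict cam->(params,mask). IoU fit of convex hull(s)"""
    def sil(p,x,y):
        X=pts(name,x,y,z);im=np.zeros((480*4,640*4),np.uint8);n=48;u=(proj(p,X)*4+1.5).astype(np.int32)
        for i in range(0,len(u)-n,n): cv2.fillConvexPoly(im,cv2.convexHull(u[i:i+2*n]),1)
        return im
    up={c:(p,cv2.resize(m.astype(np.uint8),None,fx=4,fy=4,interpolation=cv2.INTER_NEAREST)) for c,(p,m) in masks.items()}
    def cost(v):
        s=0
        for c,(p,m) in up.items():
            r=sil(p,*(v/1e3));s+=1-np.sum(r&m)/max(1,np.sum(r|m))
        return s/len(up)
    x0=[]
    zc=z+np.mean([min(q[1] for q in P[name]),max(q[1] for q in P[name])])/1e3
    for c,(p,m) in masks.items():
        b,_=mbox(m);x0.append(at_z(p,((b[0]+b[2])/2,(b[1]+b[3])/2),zc)[:2])
    x0=np.mean(x0,0)*1e3
    r=minimize(cost,x0,method='Nelder-Mead',options=dict(initial_simplex=[x0,x0+[8,0],x0+[0,8]],xatol=.1,fatol=1e-4,maxiter=80))
    return r.x/1e3,1-r.fun
def look(names,cams,zs={},tag=None,sep=True):
    im={};pp={};out={}
    for c in cams:
        pp[c]=imaging.camera_params(c);im[c]=imaging.capture(c)
    for n in names:
        ms={}
        for c in cams:
            r=spotter.cut_out(n,c)
            if r: 
                b,m=mbox(r[0]['mask']);ms[c]=(pp[c],m);print(n,c,round(r[0]['score'],2),b.tolist())
                if tag:
                    cs,_=cv2.findContours(m.astype(np.uint8),0,2);im[c]=cv2.drawContours(im[c].copy(),cs,-1,(255,0,0),1)
            else: print(n,c,'none')
        if not ms: continue
        z=zs.get(n,0)
        out[n]=fit(n,ms,z); print('  ',n,np.round(out[n][0]*1e3,1),'iou %.3f'%out[n][1], {c:np.round(fit(n,{c:ms[c]},z)[0]*1e3,1).tolist() for c in ms} if sep else '')
        if tag:
            for c in ms:
                for i,u in enumerate(proj(pp[c],pts(n,*out[n][0],z))): cv2.circle(im[c],tuple(int(round(t)) for t in u),0,(0,255,0),-1)
    if tag:
        for c in cams: cv2.imwrite(f'pics/{tag}_{c}.png',im[c][:,:,::-1])
    return out
E
python3 - <<'E'
from h import *
look(list(P),['scene','side'],tag='a')
print(read_state()['time_s'])
E
```

```text
white_stand scene 0.59 [360.0, 199.0, 418.0, 248.0]
white_stand side 0.91 [217.0, 256.0, 301.0, 328.0]
   white_stand [615.3 178.7] iou 0.904 {'scene': [616.4, 174.6], 'side': [614.3, 180.5]}
wood_stand scene 0.6 [242.0, 256.0, 301.0, 307.0]
wood_stand side 0.83 [310.0, 167.0, 377.0, 216.0]
   wood_stand [ 599.7 -160.5] iou 0.927 {'scene': [594.7, -159.2], 'side': [600.9, -163.5]}
red_cake scene 0.94 [342.0, 158.0, 365.0, 190.0]
red_cake side 0.7 [343.0, 328.0, 382.0, 380.0]
   red_cake [402.1 214. ] iou 0.946 {'scene': [400.7, 214.3], 'side': [402.7, 213.4]}
brown_cake scene 0.94 [275.0, 202.0, 300.0, 230.0]
brown_cake side 0.9 [375.0, 239.0, 410.0, 279.0]
   brown_cake [434.3 -19. ] iou 0.953 {'scene': [433.0, -18.6], 'side': [435.0, -19.4]}
nest scene 0.47 [200.0, 235.0, 216.0, 250.0]
nest side 0.76 [434.0, 194.0, 454.0, 212.0]
   nest [ 394.  -232.1] iou 0.906 {'scene': [392.5, -232.9], 'side': [394.5, -231.9]}
tall_dome scene 0.81 [139.0, 257.0, 189.0, 315.0]
tall_dome side 0.82 [401.0, 98.0, 447.0, 166.0]
   tall_dome [ 497.2 -388.1] iou 0.961 {'scene': [496.0, -388.5], 'side': [497.2, -387.5]}
low_dome scene 0.58 [402.0, 146.0, 439.0, 187.0]
low_dome side 0.87 [232.0, 390.0, 300.0, 466.0]
   low_dome [483.4 394.2] iou 0.938 {'scene': [481.7, 393.5], 'side': [484.4, 394.4]}
shaker scene 0.61 [338.0, 268.0, 360.0, 307.0]
shaker side 0.77 [245.0, 176.0, 272.0, 225.0]
   shaker [730.7 -27.6] iou 0.906 {'scene': [728.1, -26.6], 'side': [733.5, -31.0]}
steel_bowl scene 0.65 [434.0, 190.0, 476.0, 226.0]
steel_bowl side 0.73 [146.0, 333.0, 215.0, 397.0]
   steel_bowl [656.9 363.8] iou 0.937 {'scene': [656.9, 363.0], 'side': [656.9, 363.9]}
paper_cases scene 0.8 [196.0, 317.0, 233.0, 360.0]
paper_cases side 0.58 [329.0, 107.0, 358.0, 148.0]
   paper_cases [ 683.2 -349. ] iou 0.908 {'scene': [684.3, -351.2], 'side': [682.7, -347.9]}
1.25
```

```bash
python3 - <<'E'
import cv2,numpy as np
a=cv2.imread('pics/a_scene.png')[140:370,130:500];b=cv2.imread('pics/a_side.png')[90:470,140:460]
cv2.imwrite('pics/a1.png',cv2.resize(a,None,fx=2.1,fy=2.1));cv2.imwrite('pics/a2.png',cv2.resize(b,None,fx=1.57,fy=1.57))
E
```

```text
(no output)
```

View pics/a1.png

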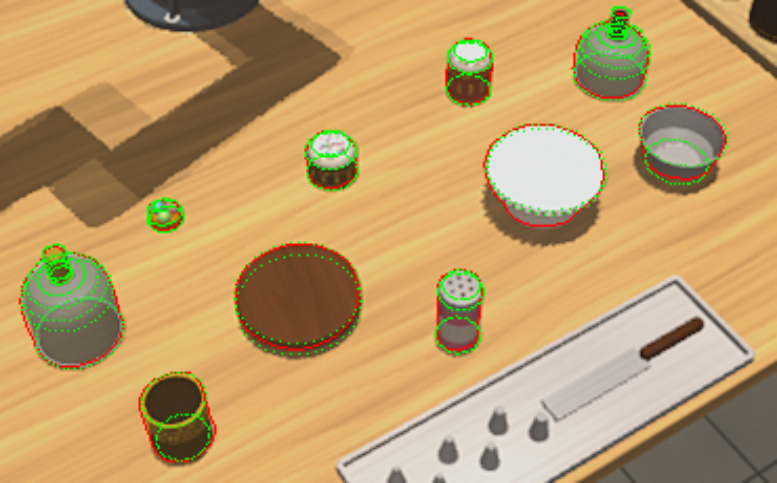

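View pics/a2.png

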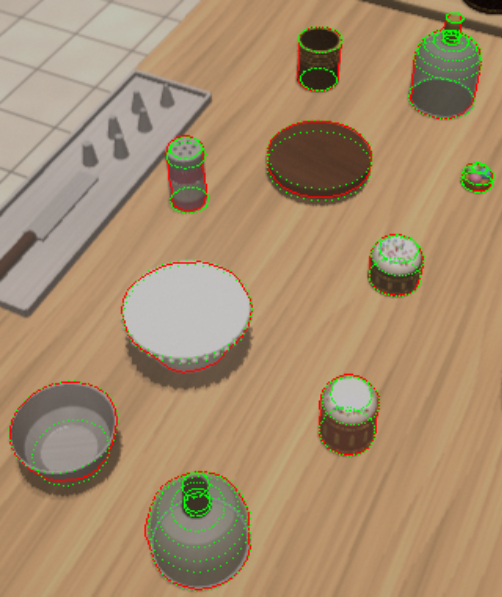

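```bash
cat >> h.py <<'E'
def arcfit(name,cams,z,r=.072):
    out={}
    pr=[]
    for c in cams:
        p=imaging.camera_params(c);imaging.capture(c);k=spotter.cut_out(name,c)
        if not k: continue
        b,m=mbox(k[0]['mask']);xs=np.where(m.any(0))[0];top=m.argmax(0)[xs]
        w=len(xs);sel=slice(int(.06*w),int(.94*w));uv=np.c_[xs[sel],top[sel]-.5]
        # map onto plane z
        X=np.array([at_z(p,u,z)[:2] for u in uv]);pr.append(X)
        f=lambda v,X=X:np.hypot(*(X-v[:2]).T)-r
        s=least_squares(f,X.mean(0),loss='soft_l1',f_scale=.001);out[c]=np.round(s.x*1e3,1).tolist()
        f3=lambda v,X=X:np.hypot(*(X-v[:2]).T)-v[2]
        s=least_squares(f3,[*s.x,r],loss='soft_l1',f_scale=.001);out[c+'r']=np.round(s.x*1e3,1).tolist()
    return out
E
python3 - <<'E'
from h import *
print(arcfit('white_stand',['scene','side'],.060));print(arcfit('wood_stand',['scene','side'],.030))
E
```

```text
{'scene': [615.2, 176.8], 'scener': [617.2, 175.3, 74.1], 'side': [617.1, 178.4], 'sider': [617.2, 178.1, 71.7]}
{'scene': [599.5, -161.3], 'scener': [601.0, -162.1, 73.4], 'side': [599.1, -157.4], 'sider': [599.1, -157.5, 71.9]}
```

>>> apply_moves:
  steps:
    - {"x": 17, "y": 32}
    - {"x": 17, "y": 32}
    - {"x": 17, "y": 32}
    - {"x": 17, "y": 32}
    - {"x": 17, "y": 32}
    - {"x": 17, "y": 32}
    - {"x": 17, "y": 32}
    - {"x": 17, "y": 32}
    - {"x": 17, "y": 32}
    - {"x": 17, "y": 32}
    - {"x": 17, "y": 32}
    - {"x": 17, "y": 32}
  grip: 87

```text
invalid input at $.steps[0]: expected keys x, y, z, spin
```

>>> apply_moves:
  steps:
    - {"x": 17, "y": 32, "z": 0, "spin": 0}
    - {"x": 17, "y": 32, "z": 0, "spin": 0}
    - {"x": 17, "y": 32, "z": 0, "spin": 0}
    - {"x": 17, "y": 32, "z": 0, "spin": 0}
    - {"x": 17, "y": 32, "z": 0, "spin": 0}
    - {"x": 17, "y": 32, "z": 0, "spin": 0}
    - {"x": 17, "y": 32, "z": 0, "spin": 0}
    - {"x": 17, "y": 32, "z": 0, "spin": 0}
    - {"x": 17, "y": 32, "z": 0, "spin": 0}
    - {"x": 17, "y": 32, "z": 0, "spin": 0}
    - {"x": 17, "y": 32, "z": 0, "spin": 0}
    - {"x": 17, "y": 32, "z": 0, "spin": 0}
  grip: 87

```text
time_s: 2.85
position: [0.4507, -0.1842, 0.2322]
tcp_rot: [[0.378, 0.005, 0.926], [-0.926, -0.009, 0.378], [0.01, -1.0, 0.001]]
force: [0.4, 0.2, 0.4]
opening: 0.997
```

>>> apply_moves:
  steps:
    - {"x": -1, "y": 34, "z": 0, "spin": 0}
    - {"x": -1, "y": 34, "z": 0, "spin": 0}
    - {"x": -1, "y": 34, "z": 0, "spin": 0}
    - {"x": -4, "y": 34, "z": -5, "spin": 0}
    - {"x": -6, "y": 34, "z": -10, "spin": 0}
    - {"x": -6, "y": 34, "z": -10, "spin": 0}
    - {"x": -6, "y": 34, "z": -10, "spin": 0}
    - {"x": -6, "y": 34, "z": -15, "spin": 0}
    - {"x": -6, "y": 34, "z": -15, "spin": 0}
    - {"x": -6, "y": 34, "z": -15, "spin": 0}
    - {"x": -5, "y": 34, "z": -15, "spin": 0}
    - {"x": 0, "y": 27, "z": -5, "spin": 0}

```text
time_s: 4.05
position: [0.4069, 0.232, 0.1334]
tcp_rot: [[0.378, 0.023, 0.925], [-0.925, -0.013, 0.379], [0.021, -1.0, 0.016]]
force: [-0.1, -0.5, 0.5]
opening: 1.0
```

```bash
python3 - <<'E'
from h import *
import time
s=read_state();print(s['position'],s['time_s'],s['joint_positions'])
im=imaging.capture('wrist');p=imaging.camera_params('wrist')
im=im.copy()
for u in proj(p,pts('red_cake',.4021,.214)): cv2.circle(im,tuple(int(round(t)) for t in u),1,(0,255,0),-1)
cv2.imwrite('pics/w1.png',im[:,:,::-1])
E
```

```text
[0.40685204 0.23201281 0.13335526] 4.05 [ 16.71137258  27.35101505 110.11080314  -1.67966335  41.49382422
  85.70927963]
```

View pics/w1.png

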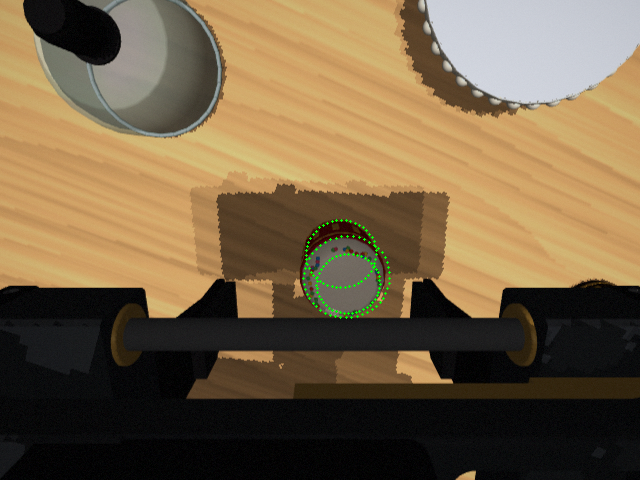

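>>> apply_moves:
  steps:
    - {"x": -2, "y": -9, "z": 0, "spin": 0}
    - {"x": -2, "y": -9, "z": -5, "spin": 0}
    - {"x": 0, "y": 0, "z": 0, "spin": 0}

```text
time_s: 4.4
position: [0.4036, 0.2163, 0.1282]
tcp_rot: [[0.383, 0.026, 0.923], [-0.923, -0.011, 0.384], [0.02, -1.0, 0.02]]
force: [-0.6, -0.2, -0.2]
opening: 1.001
```

```bash
python3 - <<'E'
from h import *
s=read_state();print(s['position'],s['tcp_rot'].round(4) if hasattr(s['tcp_rot'],'round') else s['tcp_rot'])
look(['red_cake','white_stand','low_dome'],['wrist'],tag='w2',sep=False)
E
```

```text
[0.40355039 0.216314   0.12817709] [[ 0.3833  0.0262  0.9233]
 [-0.9234 -0.0111  0.3836]
 [ 0.0203 -0.9996  0.02  ]]
red_cake wrist 0.63 [280.0, 211.0, 368.0, 309.0]
   red_cake [400.4 213.7] iou 0.977 
white_stand wrist 0.85 [404.0, 0.0, 640.0, 95.0]
   white_stand [613.  177.5] iou 0.972 
low_dome wrist 0.91 [0.0, 0.0, 202.0, 125.0]
   low_dome [482.1 394.9] iou 0.993
```

View pics/w2_wrist.png

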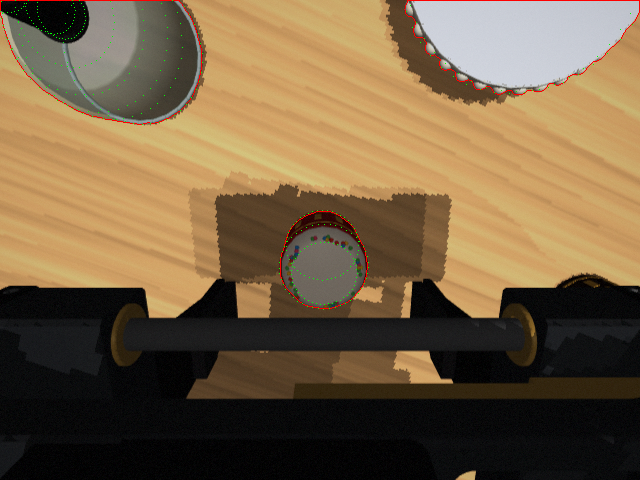

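>>> apply_moves:
  steps:
    - {"x": -2, "y": -2, "z": -10, "spin": 0}
    - {"x": 0, "y": 0, "z": -20, "spin": 0}
    - {"x": 0, "y": 0, "z": -20, "spin": 0}
    - {"x": 0, "y": 0, "z": -20, "spin": 0}
    - {"x": 0, "y": 0, "z": -14, "spin": 0}
    - {"x": 0, "y": 0, "z": -8, "spin": 0}
    - {"x": 0, "y": 0, "z": 0, "spin": 0}

```text
time_s: 5.3
position: [0.4085, 0.2138, 0.0366]
tcp_rot: [[0.377, 0.04, 0.925], [-0.926, -0.007, 0.378], [0.022, -0.999, 0.034]]
force: [0.2, -0.3, 0.5]
opening: 1.001
```

>>> apply_moves:
  steps:
    - {"x": 0, "y": 0, "z": 0, "spin": 0}
    - {"x": 0, "y": 0, "z": 0, "spin": 0}
    - {"x": 0, "y": 0, "z": 0, "spin": 0}
    - {"x": 0, "y": 0, "z": 0, "spin": 0}
    - {"x": 0, "y": 0, "z": 0, "spin": 0}
    - {"x": 0, "y": 0, "z": 0, "spin": 0}
  grip: 50

```text
time_s: 5.9
position: [0.4103, 0.2142, 0.0391]
tcp_rot: [[0.377, 0.045, 0.925], [-0.926, -0.006, 0.378], [0.022, -0.999, 0.039]]
force: [-0.4, 1.0, -1.0]
opening: 0.683
```

>>> apply_moves:
  steps:
    - {"x": 0, "y": 0, "z": 0, "spin": 0}
    - {"x": 0, "y": 0, "z": 0, "spin": 0}
    - {"x": 0, "y": 0, "z": -1, "spin": 0}
    - {"x": -4, "y": 0, "z": -2, "spin": 0}
    - {"x": -4, "y": 0, "z": -2, "spin": 0}
  grip: 87

```text
time_s: 6.4
position: [0.4029, 0.2144, 0.0343]
tcp_rot: [[0.377, 0.047, 0.925], [-0.926, -0.005, 0.377], [0.023, -0.999, 0.042]]
force: [-0.1, 0.5, 0.4]
opening: 0.982
```

```bash
python3 - <<'E'
from h import *
for i in range(3):
    s=read_state();print(s['time_s'],s['position'].round(4),s['tcp_rot'].round(4)[:,1],s['joint_positions'].round(2),s['force'],s['opening'])
    im=imaging.capture('wrist')
look(['red_cake'],['wrist'],tag='w3',sep=False)
E
```

```text
6.4 [0.4029 0.2144 0.0343] [ 0.0471 -0.0053 -0.9989] [ 14.6   38.51 116.14  -2.52  22.83  84.72] [-0.1069359   0.54026469  0.38725001] 0.9820050253075047
6.45 [0.4016 0.2142 0.034 ] [ 0.0451 -0.0059 -0.999 ] [ 14.61  38.54 116.23  -2.52  22.83  84.73] [-0.67067181 -0.29017436  0.04418421] 0.984202728535068
6.5 [0.4019 0.2142 0.0341] [ 0.0452 -0.0058 -0.999 ] [ 14.61  38.53 116.2   -2.51  22.87  84.71] [ 0.82486706 -0.18521646  0.01845021] 0.9958010647104122
red_cake wrist 0.94 [262.0, 235.0, 401.0, 319.0]
   red_cake [412.9 216.2] iou 0.480
```

View pics/w3_wrist.png

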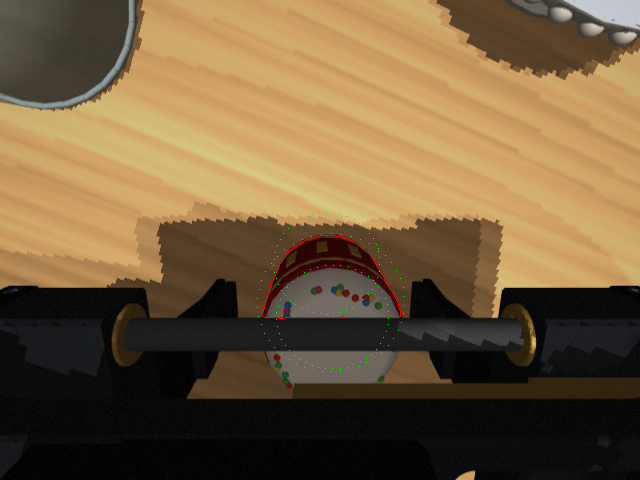

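>>> apply_moves:
  steps:
    - {"x": 0, "y": 0, "z": -0.4, "spin": 0}
    - {"x": -0.3, "y": 0, "z": -0.4, "spin": 0}
    - {"x": -0.3, "y": 0, "z": -0.4, "spin": 0}
    - {"x": -0.3, "y": 0, "z": 0, "spin": 0}
    - {"x": 0, "y": 0, "z": 0, "spin": 0}
  grip: 50

```text
time_s: 7.15
position: [0.4031, 0.2145, 0.0333]
tcp_rot: [[0.377, 0.049, 0.925], [-0.926, -0.005, 0.378], [0.023, -0.999, 0.043]]
force: [0.2, 0.3, 0.2]
opening: 0.68
```

>>> apply_moves:
  steps:
    - {"x": 0, "y": 0, "z": 6, "spin": 0}
    - {"x": 0, "y": 0, "z": 12, "spin": 0}
    - {"x": 0, "y": 0, "z": 15, "spin": 0}
    - {"x": 0, "y": 0, "z": 15, "spin": 0}
    - {"x": 5, "y": 0, "z": 15, "spin": 0}
    - {"x": 10, "y": -2, "z": 15, "spin": 0}
    - {"x": 15, "y": -3, "z": 8, "spin": 0}
    - {"x": 20, "y": -3, "z": 3, "spin": 0}
    - {"x": 20, "y": -3, "z": 0, "spin": 0}
    - {"x": 20, "y": -3, "z": 0, "spin": 0}
    - {"x": 20, "y": -3, "z": 0, "spin": 0}
    - {"x": 20, "y": -3, "z": 0, "spin": 0}

```text
time_s: 8.35
position: [0.5283, 0.1933, 0.1289]
tcp_rot: [[0.38, 0.038, 0.924], [-0.925, -0.007, 0.38], [0.02, -0.999, 0.032]]
force: [0.4, -0.6, -0.9]
opening: 0.684
```

```bash
python3 - <<'E'
from h import *
s=read_state();print(s['time_s'],s['position'].round(4),s['tcp_rot'].round(4)[:,1],s['joint_positions'].round(2),s['force'],s['opening'])
im=imaging.capture('side');cv2.imwrite('pics/s3.png',cv2.resize(im[180:460,140:460,::-1],None,fx=2,fy=2))
E
```

```text
8.35 [0.5283 0.1933 0.1289] [ 0.0377 -0.0065 -0.9993] [ 9.1  32.86 97.86 -0.97 47.21 77.42] [ 0.39786353 -0.61954375 -0.85684426] 0.6837796334925879
```

View pics/s3.png

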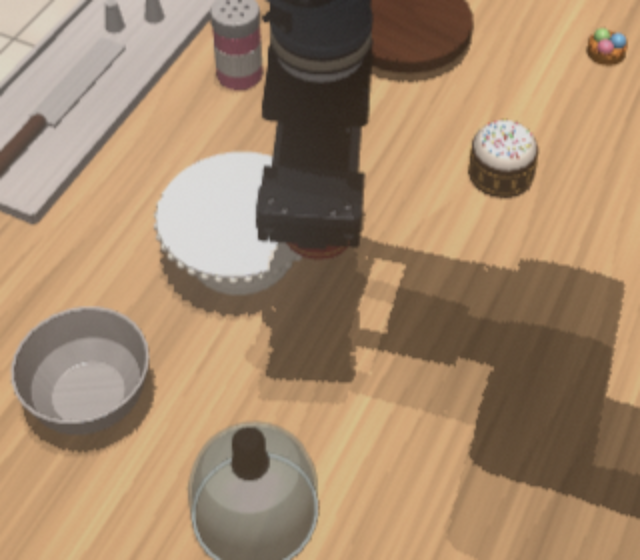

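>>> apply_moves:
  steps:
    - {"x": 20, "y": -3, "z": 0, "spin": 0}
    - {"x": 20, "y": -3, "z": 0, "spin": 0}
    - {"x": 20, "y": -3, "z": 0, "spin": 0}
    - {"x": 15, "y": -3, "z": -3, "spin": 0}
    - {"x": 9, "y": -2, "z": -5, "spin": 0}
    - {"x": 3, "y": -1, "z": -5, "spin": 0}
    - {"x": 0, "y": 0, "z": -2, "spin": 0}

```text
time_s: 9.1
position: [0.6175, 0.1773, 0.1133]
tcp_rot: [[0.378, 0.036, 0.925], [-0.926, -0.006, 0.379], [0.019, -0.999, 0.031]]
force: [0.5, -0.5, -1.2]
opening: 0.684
```

```bash
python3 - <<'E'
from h import *
s=read_state();print(s['time_s'],s['position'].round(4),s['tcp_rot'].round(4)[:,1],s['force'],s['opening'])
im=imaging.capture('wrist');cv2.imwrite('pics/w4.png',im[:,:,::-1])
p=imaging.camera_params('wrist')
k=spotter.cut_out('white_stand','wrist')
for q in k[:1]:
    b,m=mbox(q['mask']);print(b)
    print(fit('white_stand',{'w':(p,m)}))
print(arcfit('white_stand',['wrist','side'],.06))
E
```

```text
9.1 [0.6175 0.1773 0.1133] [ 0.0363 -0.0062 -0.9993] [ 0.47584858 -0.47725498 -1.20144215] 0.6844461885627074
[203. 154. 436. 312.]
(array([0.61571913, 0.17858996]), np.float64(0.5205828972891655))
{'wrist': [614.9, 177.9], 'wristr': [615.4, 178.1, 71.5], 'side': [655.8, 124.3], 'sider': [640.4, 143.6, 51.1]}
```

View pics/w4.png

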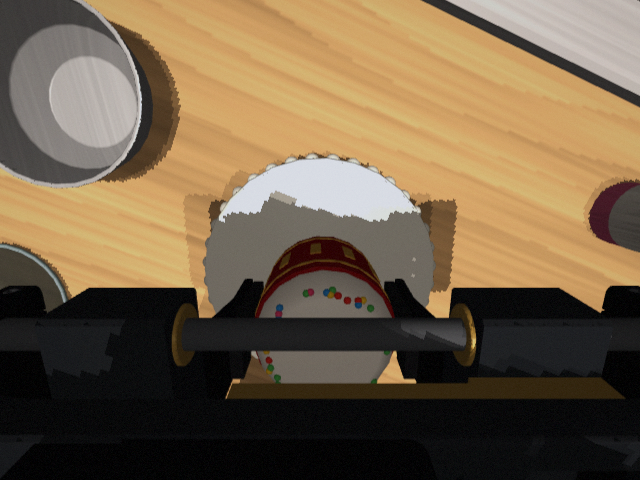

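>>> apply_moves:
  steps:
    - {"x": -0.5, "y": 0, "z": -5, "spin": 0}
    - {"x": -0.5, "y": 0, "z": -5, "spin": 0}
    - {"x": 0, "y": 0, "z": -4, "spin": 0}
    - {"x": 0, "y": 0, "z": -2, "spin": 0}
    - {"x": 0, "y": 0, "z": -1, "spin": 0}

```text
time_s: 9.9
position: [0.6164, 0.1781, 0.0965]
tcp_rot: [[0.379, 0.039, 0.924], [-0.925, -0.006, 0.38], [0.02, -0.999, 0.033]]
force: [-0.7, -0.7, -1.6]
opening: 0.682
```

>>> apply_moves:
  steps:
    - {"x": 0, "y": 0, "z": -1.5, "spin": 0}
    - {"x": 0, "y": 0, "z": -1.5, "spin": 0}
    - {"x": 0, "y": 0, "z": -1, "spin": 0}

```text
time_s: 10.2
position: [0.6162, 0.178, 0.0933]
tcp_rot: [[0.379, 0.038, 0.924], [-0.925, -0.006, 0.38], [0.02, -0.999, 0.033]]
force: [-2.9, -0.2, 9.2]
opening: 0.684
```

>>> apply_moves:
  steps:
    - {"x": 0, "y": 0, "z": 0, "spin": 0}
    - {"x": 0, "y": 0, "z": 0, "spin": 0}
    - {"x": 0, "y": 0, "z": 0, "spin": 0}
    - {"x": 0, "y": 0, "z": 4, "spin": 0}
    - {"x": 0, "y": 0, "z": 15, "spin": 0}
    - {"x": 0, "y": 0, "z": 20, "spin": 0}
    - {"x": 0, "y": 0, "z": 20, "spin": 0}
    - {"x": 0, "y": 0, "z": 20, "spin": 0}
  grip: 87

```text
time_s: 11.0
position: [0.6153, 0.1777, 0.1756]
tcp_rot: [[0.379, 0.035, 0.925], [-0.925, -0.007, 0.38], [0.019, -0.999, 0.03]]
force: [0.6, 0.2, 0.5]
opening: 0.997
```

```bash
python3 - <<'E'
from h import *
s=read_state();print(s['time_s'],s['position'].round(4),s['tcp_rot'].round(4)[:,1],s['force'],s['opening'],s['joint_positions'])
look(['red_cake'],['wrist'],zs=dict(red_cake=.06),tag='w5',sep=False)
print(arcfit('white_stand',['wrist'],.06))
E
```

```text
11.0 [0.6153 0.1777 0.1756] [ 0.0349 -0.0065 -0.9994] [0.63170028 0.19132832 0.52425194] 0.9970534771117876 [ 6.41126603 34.30064171 84.18253265 -0.68949801 59.57439014 74.44877892]
red_cake wrist 0.66 [276.0, 212.0, 369.0, 315.0]
   red_cake [613.7 177.2] iou 0.973 
{'wrist': [614.9, 178.0], 'wristr': [613.6, 177.5, 73.2]}
```

View pics/w5_wrist.png

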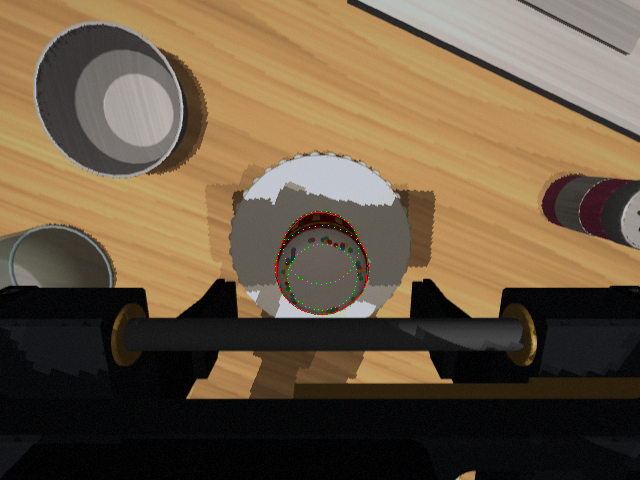

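>>> apply_moves:
  steps:
    - {"x": -6, "y": -10, "z": 10, "spin": 0}
    - {"x": -10, "y": -20, "z": 10, "spin": 0}
    - {"x": -12, "y": -24, "z": 0, "spin": 0}
    - {"x": -12, "y": -24, "z": 0, "spin": 0}
    - {"x": -12, "y": -24, "z": 0, "spin": 0}
    - {"x": -12, "y": -24, "z": 0, "spin": 0}
    - {"x": -12, "y": -24, "z": 0, "spin": 0}
    - {"x": -12, "y": -24, "z": 0, "spin": 0}
    - {"x": -12, "y": -24, "z": 0, "spin": 0}
    - {"x": -12, "y": -24, "z": 0, "spin": 0}
    - {"x": -12, "y": -24, "z": 0, "spin": 0}
    - {"x": -12, "y": -24, "z": 0, "spin": 0}

```text
time_s: 12.4
position: [0.461, -0.1029, 0.1887]
tcp_rot: [[0.384, 0.012, 0.923], [-0.923, -0.005, 0.385], [0.01, -1.0, 0.009]]
force: [-0.2, -0.0, 0.0]
opening: 0.998
```

>>> apply_moves:
  steps:
    - {"x": -13, "y": -24, "z": 0, "spin": 0}
    - {"x": -13, "y": -24, "z": -5, "spin": 0}
    - {"x": -13, "y": -24, "z": -10, "spin": 0}
    - {"x": -13, "y": -24, "z": -12, "spin": 0}
    - {"x": -10, "y": -20, "z": -12, "spin": 0}
    - {"x": -8, "y": -14, "z": -12, "spin": 0}
    - {"x": -4, "y": -8, "z": -12, "spin": 0}
    - {"x": 0, "y": 0, "z": -5, "spin": 0}

```text
time_s: 13.2
position: [0.3745, -0.2484, 0.1175]
tcp_rot: [[0.378, 0.005, 0.926], [-0.926, -0.002, 0.378], [0.003, -1.0, 0.004]]
force: [0.5, -1.1, 0.2]
opening: 0.999
```

```bash
python3 - <<'E'
from h import *
s=read_state();print(s['time_s'],s['position'].round(4),s['tcp_rot'].round(4)[:,1],s['force'],s['opening'],s['joint_positions'])
look(['nest'],['wrist'],tag='w6',sep=False)
E
```

```text
13.2 [ 0.3745 -0.2484  0.1175] [ 0.0046 -0.0015 -1.    ] [ 0.47119955 -1.10286837  0.17675439] 0.9991641460048918 [-47.95472909  28.26054709 113.07383305   0.22425374  38.42438831
  19.64545787]
nest wrist 0.78 [284.0, 187.0, 340.0, 244.0]
   nest [ 392.6 -231.5] iou 0.971
```

View pics/w6_wrist.png

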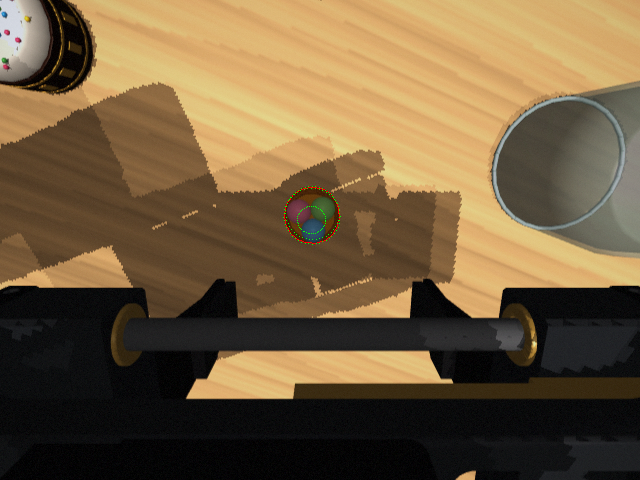

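>>> apply_moves:
  steps:
    - {"x": 9, "y": 8, "z": -5, "spin": 0}
    - {"x": 9, "y": 8, "z": -15, "spin": 0}
    - {"x": 0, "y": 0, "z": -20, "spin": 0}
    - {"x": 0, "y": 0, "z": -20, "spin": 0}
    - {"x": 0, "y": 0, "z": -15, "spin": 0}
    - {"x": 0, "y": 0, "z": -10, "spin": 0}
    - {"x": 0, "y": 0, "z": -5, "spin": 0}
    - {"x": 0, "y": 0, "z": 0, "spin": 0}

```text
time_s: 14.1
position: [0.4004, -0.2245, 0.0274]
tcp_rot: [[0.388, 0.011, 0.922], [-0.922, -0.006, 0.388], [0.01, -1.0, 0.008]]
force: [-0.7, 0.1, 0.8]
opening: 1.003
```

>>> apply_moves:
  steps:
    - {"x": -3, "y": -3, "z": 0, "spin": 0}
    - {"x": -3, "y": -3, "z": -4, "spin": 0}
    - {"x": -2, "y": -2, "z": -6, "spin": 0}
    - {"x": -1, "y": -1, "z": -5, "spin": 0}
    - {"x": 0, "y": 0, "z": -1, "spin": 0}

```text
time_s: 14.6
position: [0.3918, -0.2354, 0.0122]
tcp_rot: [[0.388, 0.015, 0.922], [-0.922, -0.009, 0.388], [0.014, -1.0, 0.01]]
force: [1.2, 0.1, 0.2]
opening: 1.0
```

>>> apply_moves:
  steps:
    - {"x": 1, "y": 3, "z": -0.5, "spin": 0}
    - {"x": 0, "y": 0, "z": -0.5, "spin": 0}
    - {"x": 0, "y": 0, "z": -0.5, "spin": 0}

```text
time_s: 14.9
position: [0.3926, -0.2323, 0.0103]
tcp_rot: [[0.387, 0.014, 0.922], [-0.922, -0.009, 0.387], [0.014, -1.0, 0.01]]
force: [-0.2, 0.2, -0.1]
opening: 0.999
```

>>> apply_moves:
  steps:
    - {"x": 0, "y": 0, "z": 0, "spin": 0}
    - {"x": 0, "y": 0, "z": -0.4, "spin": 0}
    - {"x": 0, "y": 0, "z": -0.4, "spin": 0}
    - {"x": 0, "y": 0, "z": -0.4, "spin": 0}
    - {"x": 0, "y": 0, "z": -0.4, "spin": 0}
    - {"x": 0, "y": 0, "z": 0, "spin": 0}
    - {"x": 0, "y": 0, "z": 0, "spin": 0}
  grip: 34

```text
time_s: 15.6
position: [0.3927, -0.2318, 0.0088]
tcp_rot: [[0.387, 0.014, 0.922], [-0.922, -0.008, 0.388], [0.013, -1.0, 0.01]]
force: [1.0, 0.5, 0.1]
opening: 0.472
```

>>> apply_moves:
  steps:
    - {"x": 0, "y": 0, "z": 5, "spin": 0}
    - {"x": 0, "y": 0, "z": 10, "spin": 0}
    - {"x": 0, "y": 0, "z": 18, "spin": 0}
    - {"x": 3, "y": 5, "z": 20, "spin": 0}
    - {"x": 6, "y": 10, "z": 20, "spin": 0}
    - {"x": 10, "y": 18, "z": 20, "spin": 0}
    - {"x": 12, "y": 22, "z": 20, "spin": 0}
    - {"x": 12, "y": 22, "z": 20, "spin": 0}
    - {"x": 12, "y": 22, "z": 15, "spin": 0}
    - {"x": 12, "y": 22, "z": 10, "spin": 0}
    - {"x": 12, "y": 22, "z": 5, "spin": 0}
    - {"x": 12, "y": 22, "z": 0, "spin": 0}

```text
time_s: 16.8
position: [0.4854, -0.0632, 0.1874]
tcp_rot: [[0.38, 0.024, 0.925], [-0.925, -0.013, 0.381], [0.021, -1.0, 0.017]]
force: [-0.7, -1.2, -1.0]
opening: 0.467
```

```bash
python3 - <<'E'
from h import *
s=read_state();print(s['time_s'],s['position'].round(4),s['tcp_rot'].round(4)[:,1],s['force'],s['opening'])
im=imaging.capture('wrist');cv2.imwrite('pics/w7.png',im[:,:,::-1])
E
```

```text
16.8 [ 0.4854 -0.0632  0.1874] [ 0.0236 -0.0129 -0.9996] [-0.69006871 -1.20033031 -0.96631058] 0.4670116146858674
```

View pics/w7.png

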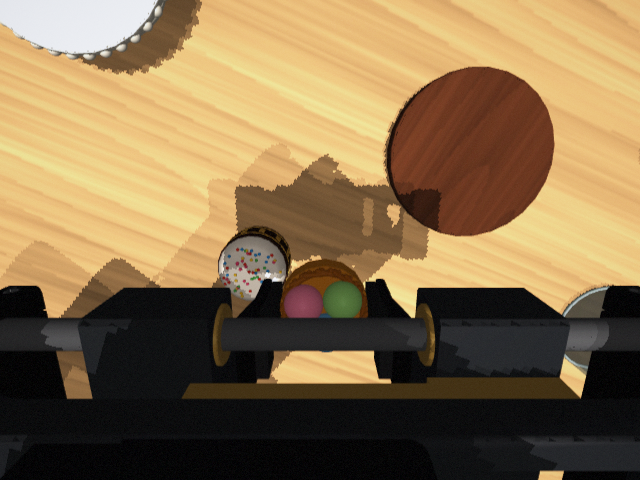

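>>> apply_moves:
  steps:
    - {"x": 12, "y": 22, "z": 0, "spin": 0}
    - {"x": 12, "y": 22, "z": 0, "spin": 0}
    - {"x": 12, "y": 22, "z": 0, "spin": 0}
    - {"x": 12, "y": 22, "z": 0, "spin": 0}
    - {"x": 12, "y": 22, "z": 0, "spin": 0}
    - {"x": 12, "y": 22, "z": 0, "spin": 0}
    - {"x": 12, "y": 22, "z": 0, "spin": 0}
    - {"x": 12, "y": 22, "z": 0, "spin": 0}
    - {"x": 12, "y": 22, "z": 0, "spin": 0}
    - {"x": 8, "y": 16, "z": 0, "spin": 0}
    - {"x": 4, "y": 8, "z": 0, "spin": 0}

```text
time_s: 17.95
position: [0.6057, 0.1691, 0.1949]
tcp_rot: [[0.383, 0.027, 0.923], [-0.923, -0.013, 0.383], [0.023, -1.0, 0.02]]
force: [0.0, -0.5, -0.2]
opening: 0.473
```

```bash
python3 - <<'E'
from h import *
s=read_state();print(s['time_s'],s['position'].round(4),s['tcp_rot'].round(4)[:,1],s['force'],s['opening'])
im=imaging.capture('wrist');cv2.imwrite('pics/w8.png',im[:,:,::-1])
im=imaging.capture('side');cv2.imwrite('pics/s8.png',cv2.resize(im[180:460,140:460,::-1],None,fx=2,fy=2))
E
```

```text
17.95 [0.6057 0.1691 0.1949] [ 0.0268 -0.0135 -0.9995] [ 0.0108318  -0.53132786 -0.192301  ] 0.4729559684252269
```

View pics/w8.png

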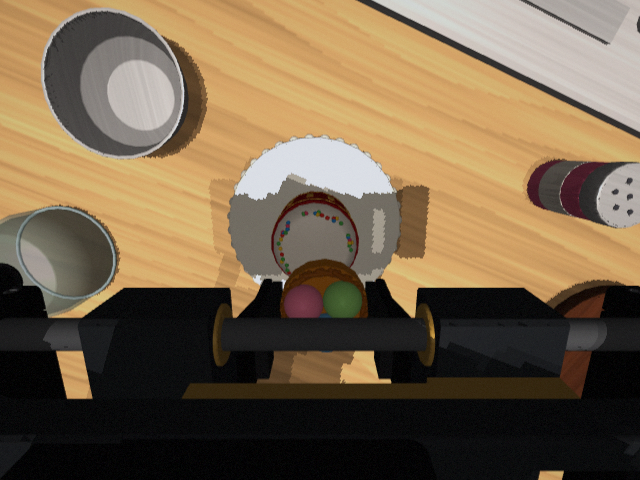

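View pics/s8.png

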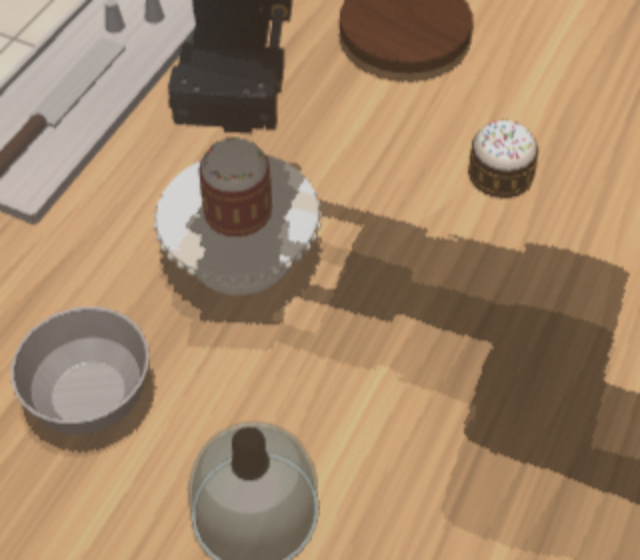

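>>> apply_moves:
  steps:
    - {"x": 5, "y": 4, "z": -5, "spin": 0}
    - {"x": 4, "y": 4, "z": -10, "spin": 0}
    - {"x": 0, "y": 0, "z": -12, "spin": 0}
    - {"x": 0, "y": 0, "z": -10, "spin": 0}
    - {"x": 0, "y": 0, "z": -5, "spin": 0}
    - {"x": 0, "y": 0, "z": -2, "spin": 0}

```text
time_s: 18.65
position: [0.6127, 0.1734, 0.146]
tcp_rot: [[0.38, 0.022, 0.925], [-0.925, -0.016, 0.38], [0.023, -1.0, 0.014]]
force: [0.5, -0.2, 0.3]
opening: 0.469
```

```bash
python3 - <<'E'
from h import *
s=read_state();print(s['time_s'],s['position'].round(4),s['tcp_rot'].round(4)[:,1],s['force'],s['opening'])
im=imaging.capture('wrist');cv2.imwrite('pics/w9.png',im[:,:,::-1])
p=imaging.camera_params('wrist')
look(['red_cake'],['wrist'],zs=dict(red_cake=.06),sep=False)
look(['nest'],['wrist','side'],zs=dict(nest=s['position'][2]-.0088),sep=True)
E
```

```text
18.65 [0.6127 0.1734 0.146 ] [ 0.0216 -0.0155 -0.9996] [ 0.45214895 -0.21688819  0.27711759] 0.46869022549584055
red_cake wrist 0.9 [265.0, 210.0, 371.0, 284.0]
   red_cake [617.9 177.9] iou 0.464 
nest wrist 0.73 [280.0, 260.0, 368.0, 319.0]
nest side none
   nest [612.9 173.8] iou 0.660 {'wrist': [612.9, 173.8]}
```

View pics/w9.png

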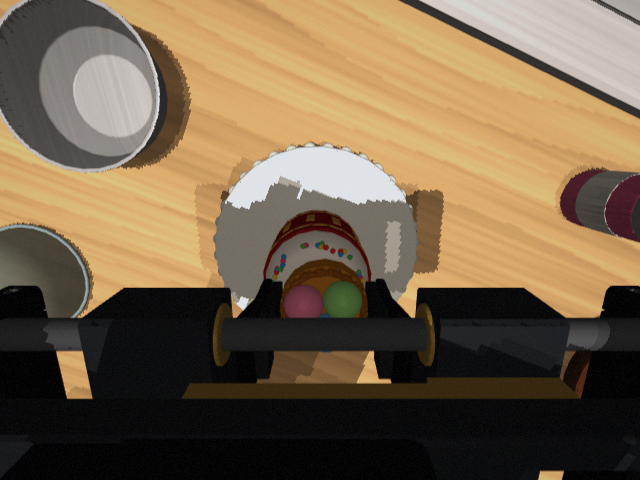

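>>> apply_moves:
  steps:
    - {"x": 1.5, "y": 2, "z": -2, "spin": 0}
    - {"x": 1, "y": 2, "z": -2, "spin": 0}
    - {"x": 0, "y": 0, "z": -1, "spin": 0}

```text
time_s: 19.3
position: [0.6173, 0.1785, 0.144]
tcp_rot: [[0.38, 0.028, 0.924], [-0.925, -0.015, 0.381], [0.024, -0.999, 0.02]]
force: [-0.2, 0.2, -0.5]
opening: 0.474
```

>>> apply_moves:
  steps:
    - {"x": -1, "y": -0.5, "z": -1.5, "spin": 0}
    - {"x": -1, "y": -0.5, "z": -1.5, "spin": 0}
    - {"x": 0, "y": 0, "z": -1, "spin": 0}

```text
time_s: 19.6
position: [0.615, 0.1776, 0.1395]
tcp_rot: [[0.381, 0.028, 0.924], [-0.924, -0.015, 0.381], [0.024, -1.0, 0.02]]
force: [0.4, -0.2, -0.0]
opening: 0.47
```

>>> apply_moves:
  steps:
    - {"x": 0, "y": 0, "z": -1, "spin": 0}
    - {"x": 0, "y": 0, "z": -0.7, "spin": 0}

```text
time_s: 19.8
position: [0.6151, 0.1776, 0.139]
tcp_rot: [[0.381, 0.028, 0.924], [-0.924, -0.014, 0.381], [0.024, -0.999, 0.021]]
force: [-1.3, -0.2, 5.2]
opening: 0.466
```

>>> apply_moves:
  steps:
    - {"x": 0, "y": 0, "z": 0, "spin": 0}
    - {"x": 0, "y": 0, "z": 0, "spin": 0}
    - {"x": 0, "y": 0, "z": 0, "spin": 0}
    - {"x": 0, "y": 0, "z": 0, "spin": 0}
    - {"x": 0, "y": 0, "z": 5, "spin": 0}
    - {"x": 0, "y": 0, "z": 15, "spin": 0}
    - {"x": 0, "y": 0, "z": 20, "spin": 0}
    - {"x": 0, "y": 0, "z": 20, "spin": 0}
  grip: 87

```text
time_s: 20.6
position: [0.6125, 0.177, 0.1969]
tcp_rot: [[0.381, 0.02, 0.925], [-0.924, -0.016, 0.381], [0.022, -1.0, 0.012]]
force: [0.1, -0.1, 0.2]
opening: 0.994
```

```bash
python3 - <<'E'
from h import *
s=read_state();print(s['time_s'],s['position'].round(4),s['tcp_rot'].round(4)[:,1],s['force'],s['opening'])
look(['nest','red_cake'],['wrist'],zs=dict(red_cake=.06,nest=.13),tag='w10',sep=False)
E
```

```text
20.6 [0.6125 0.177  0.1969] [ 0.0195 -0.0156 -0.9997] [ 0.13324821 -0.14185834  0.2467687 ] 0.9936664396384136
nest wrist 0.86 [290.0, 229.0, 356.0, 297.0]
   nest [614.9 177.5] iou 0.959 
red_cake wrist 0.75 [279.0, 202.0, 365.0, 285.0]
   red_cake [614.4 177.4] iou 0.419
```

View pics/w10_wrist.png

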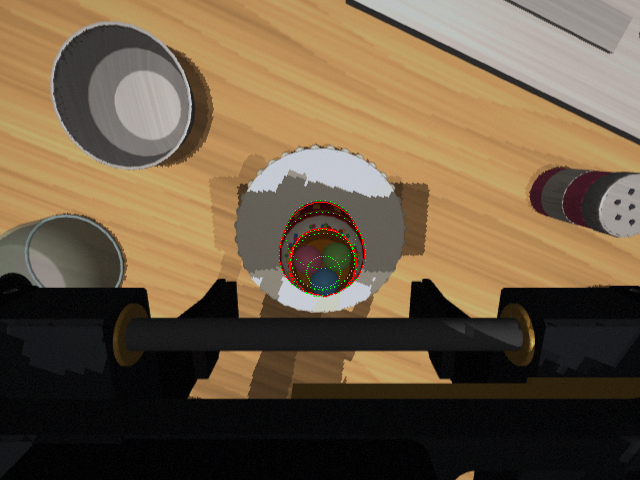

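>>> apply_moves:
  steps:
    - {"x": -10, "y": -10, "z": 8, "spin": 0}
    - {"x": -18, "y": -20, "z": 0, "spin": 0}
    - {"x": -20, "y": -22, "z": 0, "spin": 0}
    - {"x": -20, "y": -22, "z": 0, "spin": 0}
    - {"x": -20, "y": -22, "z": 0, "spin": 0}
    - {"x": -20, "y": -22, "z": -10, "spin": 0}
    - {"x": -20, "y": -22, "z": -15, "spin": 0}
    - {"x": -20, "y": -22, "z": -20, "spin": 0}
    - {"x": -18, "y": -20, "z": -20, "spin": 0}
    - {"x": -10, "y": -12, "z": -15, "spin": 0}
    - {"x": 0, "y": 0, "z": -5, "spin": 0}

```text
time_s: 21.85
position: [0.4166, -0.0247, 0.1149]
tcp_rot: [[0.383, 0.009, 0.924], [-0.924, -0.015, 0.383], [0.017, -1.0, 0.002]]
force: [-0.3, -0.0, -0.8]
opening: 0.996
```

```bash
python3 - <<'E'
from h import *
s=read_state();print(s['time_s'],s['position'].round(4),s['tcp_rot'].round(4)[:,1],s['force'],s['opening'])
look(['brown_cake','wood_stand'],['wrist'],tag='w11',sep=False)
E
```

```text
21.85 [ 0.4166 -0.0247  0.1149] [ 0.0087 -0.0149 -0.9999] [-0.3352321  -0.00843206 -0.84280056] 0.9958855232213454
brown_cake wrist 0.92 [276.0, 181.0, 370.0, 277.0]
   brown_cake [433.4 -18.4] iou 0.977 
wood_stand wrist 0.67 [504.0, 0.0, 640.0, 191.0]
   wood_stand [ 600.1 -163.1] iou 0.993
```

View pics/w11_wrist.png

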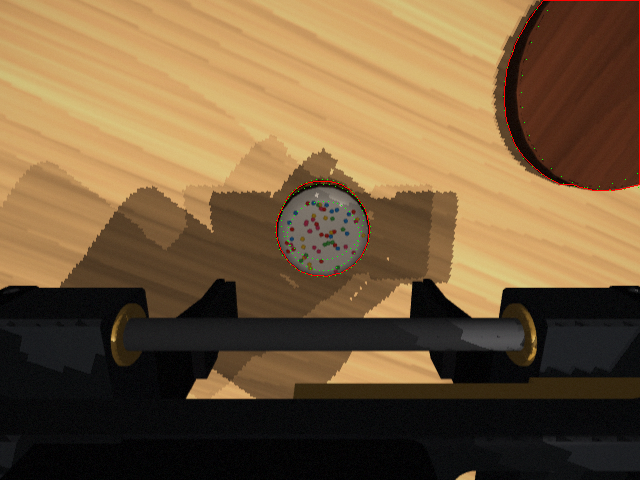

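>>> apply_moves:
  steps:
    - {"x": 7, "y": 3, "z": -5, "spin": 0}
    - {"x": 6, "y": 2, "z": -15, "spin": 0}
    - {"x": 0, "y": 0, "z": -18, "spin": 0}
    - {"x": 0, "y": 0, "z": -12, "spin": 0}
    - {"x": 0, "y": 0, "z": -3, "spin": 0}

```text
time_s: 22.5
position: [0.4441, -0.0168, 0.0645]
tcp_rot: [[0.39, 0.032, 0.92], [-0.92, -0.021, 0.391], [0.031, -0.999, 0.021]]
force: [0.3, 0.1, 0.7]
opening: 0.999
```

>>> apply_moves:
  steps:
    - {"x": -6, "y": -1, "z": 0, "spin": 0}
    - {"x": -6, "y": -1, "z": -5, "spin": 0}
    - {"x": -1, "y": 0, "z": -12, "spin": 0}
    - {"x": -1, "y": 0, "z": -12, "spin": 0}
    - {"x": -1, "y": 0, "z": -10, "spin": 0}
    - {"x": 0, "y": 0, "z": -4, "spin": 0}

```text
time_s: 23.1
position: [0.4306, -0.018, 0.0227]
tcp_rot: [[0.393, 0.04, 0.919], [-0.919, -0.023, 0.394], [0.037, -0.999, 0.028]]
force: [-0.2, 0.5, 0.4]
opening: 1.002
```

>>> apply_moves:
  steps:
    - {"x": 2, "y": -0.5, "z": -2, "spin": 0}
    - {"x": 0, "y": 0, "z": -1, "spin": 0}
    - {"x": 0, "y": 0, "z": 0, "spin": 0}

```text
time_s: 23.4
position: [0.4329, -0.0187, 0.0201]
tcp_rot: [[0.393, 0.041, 0.919], [-0.919, -0.023, 0.394], [0.037, -0.999, 0.028]]
force: [0.6, 0.5, 0.5]
opening: 1.002
```

>>> apply_moves:
  steps:
    - {"x": 0, "y": 0, "z": 0, "spin": 0}
    - {"x": 0, "y": 0, "z": -0.4, "spin": 0}
    - {"x": -0.3, "y": 0, "z": -0.4, "spin": 0}
    - {"x": -0.3, "y": 0, "z": -0.4, "spin": 0}
    - {"x": 0, "y": 0, "z": 0, "spin": 0}
  grip: 54

```text
time_s: 23.9
position: [0.4331, -0.0189, 0.02]
tcp_rot: [[0.393, 0.044, 0.919], [-0.919, -0.024, 0.394], [0.039, -0.999, 0.031]]
force: [0.9, 0.6, 0.1]
opening: 0.73
```

>>> apply_moves:
  steps:
    - {"x": 0, "y": 0, "z": 6, "spin": 0}
    - {"x": 0, "y": 0, "z": 12, "spin": 0}
    - {"x": 3, "y": -2, "z": 15, "spin": 0}
    - {"x": 6, "y": -5, "z": 15, "spin": 0}
    - {"x": 12, "y": -10, "z": 8, "spin": 0}
    - {"x": 16, "y": -14, "z": 0, "spin": 0}
    - {"x": 16, "y": -14, "z": 0, "spin": 0}
    - {"x": 16, "y": -14, "z": 0, "spin": 0}
    - {"x": 16, "y": -14, "z": 0, "spin": 0}
    - {"x": 16, "y": -14, "z": 0, "spin": 0}
    - {"x": 16, "y": -14, "z": 0, "spin": 0}
    - {"x": 16, "y": -14, "z": 0, "spin": 0}

```text
time_s: 25.1
position: [0.5617, -0.1337, 0.0807]
tcp_rot: [[0.397, 0.03, 0.917], [-0.917, -0.019, 0.397], [0.029, -0.999, 0.02]]
force: [0.1, 0.5, -1.1]
opening: 0.732
```

>>> apply_moves:
  steps:
    - {"x": 14, "y": -10, "z": 0, "spin": 0}
    - {"x": 12, "y": -8, "z": 0, "spin": 0}
    - {"x": 8, "y": -5, "z": 0, "spin": 0}
    - {"x": 3, "y": -2, "z": -2, "spin": 0}
    - {"x": 0, "y": 0, "z": -2, "spin": 0}

```text
time_s: 25.6
position: [0.6006, -0.1613, 0.077]
tcp_rot: [[0.395, 0.03, 0.918], [-0.918, -0.019, 0.396], [0.029, -0.999, 0.02]]
force: [-0.6, 0.4, -1.1]
opening: 0.732
```

```bash
python3 - <<'E'
from h import *
s=read_state();print(s['time_s'],s['position'].round(4),s['tcp_rot'].round(4)[:,1],s['force'],s['opening'])
im=imaging.capture('wrist');cv2.imwrite('pics/w12.png',im[:,:,::-1])
print(arcfit('wood_stand',['wrist'],.03))
E
```

```text
25.6 [ 0.6006 -0.1613  0.077 ] [ 0.0299 -0.0189 -0.9994] [-0.59726256  0.43304281 -1.14517102] 0.7319594816463356
{'wrist': [597.5, -159.8], 'wristr': [598.4, -159.3, 71.1]}
```

View pics/w12.png

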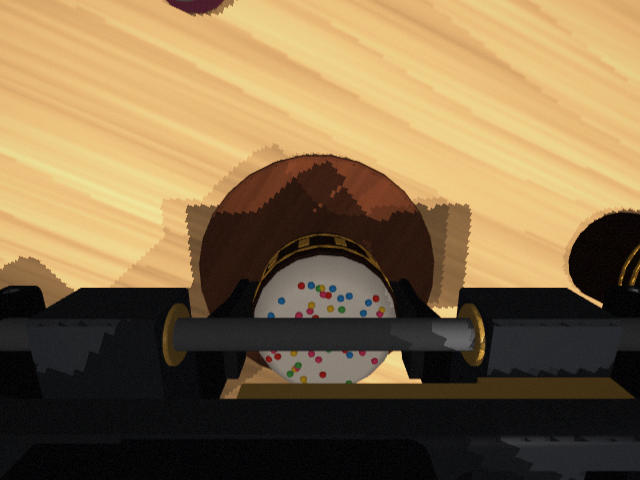

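>>> apply_moves:
  steps:
    - {"x": -1, "y": 1, "z": -5, "spin": 0}
    - {"x": -0.5, "y": 0, "z": -8, "spin": 0}
    - {"x": -0.5, "y": 0, "z": -6, "spin": 0}
    - {"x": 0, "y": 0, "z": -3, "spin": 0}
    - {"x": 0, "y": 0, "z": -1.5, "spin": 0}

```text
time_s: 26.25
position: [0.5954, -0.1578, 0.0509]
tcp_rot: [[0.397, 0.026, 0.918], [-0.918, -0.017, 0.397], [0.026, -1.0, 0.017]]
force: [0.4, -0.5, -1.3]
opening: 0.731
```

>>> apply_moves:
  steps:
    - {"x": 2, "y": -1.5, "z": 1, "spin": 0}
    - {"x": 1, "y": -1, "z": 0, "spin": 0}
    - {"x": 0, "y": 0, "z": -1, "spin": 0}

```text
time_s: 26.55
position: [0.5989, -0.1605, 0.0507]
tcp_rot: [[0.397, 0.026, 0.918], [-0.918, -0.017, 0.397], [0.026, -1.0, 0.017]]
force: [-0.3, 0.4, -0.4]
opening: 0.73
```

>>> apply_moves:
  steps:
    - {"x": 0, "y": 0, "z": -1, "spin": 0}
    - {"x": 0, "y": 0, "z": -1, "spin": 0}

```text
time_s: 26.75
position: [0.5988, -0.1607, 0.0503]
tcp_rot: [[0.397, 0.025, 0.918], [-0.918, -0.017, 0.397], [0.026, -1.0, 0.017]]
force: [-2.4, 1.3, 7.6]
opening: 0.732
```

>>> apply_moves:
  steps:
    - {"x": 0, "y": 0, "z": 0, "spin": 0}
    - {"x": 0, "y": 0, "z": 0, "spin": 0}
    - {"x": 0, "y": 0, "z": 0, "spin": 0}
    - {"x": 0, "y": 0, "z": 4, "spin": 0}
    - {"x": 0, "y": 0, "z": 15, "spin": 0}
    - {"x": 0, "y": 0, "z": 20, "spin": 0}
    - {"x": 0, "y": 0, "z": 20, "spin": 0}
    - {"x": 0, "y": 0, "z": 20, "spin": 0}
  grip: 87

```text
time_s: 27.55
position: [0.5978, -0.1603, 0.1326]
tcp_rot: [[0.396, 0.023, 0.918], [-0.918, -0.016, 0.397], [0.023, -1.0, 0.015]]
force: [0.2, -0.6, 0.5]
opening: 0.995
```

```bash
python3 - <<'E'
from h import *
s=read_state();print(s['time_s'],s['position'].round(4),s['tcp_rot'].round(4)[:,1],s['force'],s['opening'])
look(['brown_cake'],['wrist'],zs=dict(brown_cake=.03),tag='w13',sep=False)
print(arcfit('wood_stand',['wrist'],.03))
E
```

```text
27.55 [ 0.5978 -0.1603  0.1326] [ 0.0228 -0.0156 -0.9996] [ 0.24560211 -0.55596999  0.45122732] 0.9948119790485922
brown_cake wrist 0.94 [274.0, 207.0, 371.0, 308.0]
   brown_cake [ 598.6 -160.4] iou 0.979 
{'wrist': [597.5, -159.9], 'wristr': [598.6, -159.3, 70.9]}
```

View pics/w13_wrist.png

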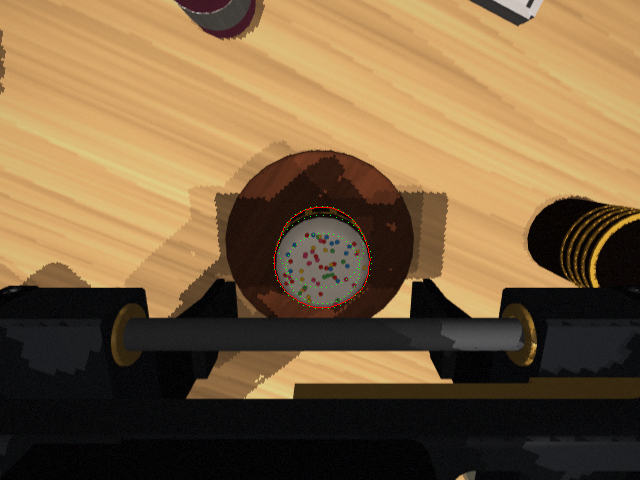

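>>> apply_moves:
  steps:
    - {"x": 0, "y": 0, "z": 20, "spin": 0}
    - {"x": -3, "y": -10, "z": 25, "spin": 0}
    - {"x": -9, "y": -20, "z": 20, "spin": 0}
    - {"x": -10, "y": -24, "z": 5, "spin": 0}
    - {"x": -10, "y": -24, "z": 0, "spin": 0}
    - {"x": -10, "y": -24, "z": 0, "spin": 0}
    - {"x": -10, "y": -24, "z": 0, "spin": 0}
    - {"x": -10, "y": -24, "z": 0, "spin": 0}
    - {"x": -10, "y": -24, "z": 0, "spin": 0}
    - {"x": -10, "y": -24, "z": 0, "spin": 0}
    - {"x": -10, "y": -16, "z": 0, "spin": 0}
    - {"x": 0, "y": 0, "z": 0, "spin": 0}

```text
time_s: 28.95
position: [0.4931, -0.3753, 0.1881]
tcp_rot: [[0.399, -0.002, 0.917], [-0.917, 0.003, 0.399], [-0.003, -1.0, -0.001]]
force: [-1.0, 0.3, 0.2]
opening: 0.996
```

```bash
python3 - <<'E'
from h import *
s=read_state();print(s['time_s'],s['position'].round(4),s['tcp_rot'].round(4)[:,1],s['force'],s['opening'])
look(['tall_dome'],['wrist'],tag='w14',sep=False)
E
```

```text
28.95 [ 0.4931 -0.3753  0.1881] [-0.0023  0.0025 -1.    ] [-0.96640306  0.26823208  0.16130967] 0.9955698449215401
tall_dome wrist 0.62 [280.0, 176.0, 402.0, 307.0]
   tall_dome [ 495.1 -388.5] iou 0.989
```

View pics/w14_wrist.png

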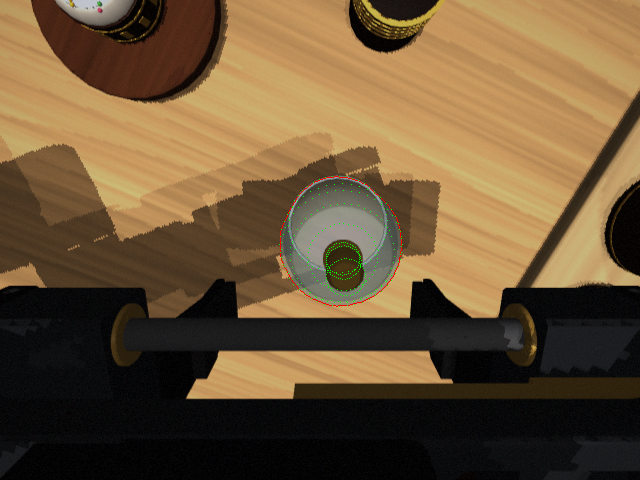

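```bash
python3 - <<'E'
import cv2
a=cv2.imread('pics/w14_wrist.png')[165:320,260:420];cv2.imwrite('pics/z14.png',cv2.resize(a,None,fx=4,fy=4,interpolation=cv2.INTER_NEAREST))
from h import *
p=imaging.camera_params('wrist')
for z in (.113,.141): print(proj(p,np.array([[.4965,-.3885,z],[.4965+.012*.917,-.3885+.012*.4,z],[.4965-.012*.917,-.3885-.012*.4,z]])))
E
```

```text
[[346.31942921 263.09969067]
 [346.66203967 246.30409877]
 [345.98588394 279.45088488]]
[[349.0320018  277.91602791]
 [349.4595565  259.21912946]
 [348.61715069 296.05740038]]
```

View pics/z14.png

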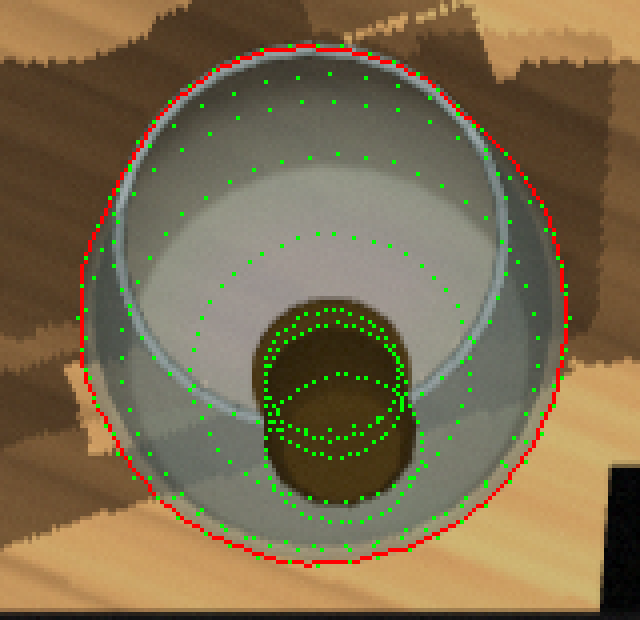

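>>> apply_moves:
  steps:
    - {"x": 1, "y": -6, "z": -3, "spin": 0}
    - {"x": 1, "y": -6, "z": -12, "spin": 0}
    - {"x": 0, "y": 0, "z": -15, "spin": 0}
    - {"x": 0, "y": 0, "z": -12, "spin": 0}
    - {"x": 0, "y": 0, "z": -5, "spin": 0}

```text
time_s: 29.55
position: [0.4987, -0.3823, 0.1373]
tcp_rot: [[0.406, -0.002, 0.914], [-0.914, 0.005, 0.406], [-0.005, -1.0, 0.0]]
force: [0.3, -1.0, 0.2]
opening: 1.001
```

>>> apply_moves:
  steps:
    - {"x": -1, "y": -3, "z": -3, "spin": 0}
    - {"x": -1, "y": -3, "z": -6, "spin": 0}
    - {"x": 0, "y": 0, "z": -5, "spin": 0}
    - {"x": 0, "y": 0, "z": -2, "spin": 0}

```text
time_s: 29.95
position: [0.4969, -0.3882, 0.1192]
tcp_rot: [[0.407, -0.002, 0.913], [-0.913, 0.006, 0.407], [-0.006, -1.0, 0.0]]
force: [0.1, 0.3, 0.1]
opening: 1.0
```

```bash
python3 - <<'E'
from h import *
s=read_state();print(s['time_s'],s['position'].round(4),s['tcp_rot'].round(4)[:,1],s['force'],s['opening'])
im=imaging.capture('wrist');cv2.imwrite('pics/w15.png',im[:,:,::-1])
im=imaging.capture('side');cv2.imwrite('pics/s15.png',cv2.resize(im[20:200,330:520,::-1],None,fx=3,fy=3))
E
```

```text
29.95 [ 0.4969 -0.3882  0.1192] [-0.0024  0.0057 -1.    ] [0.12915006 0.31757078 0.08230565] 0.9996105794623104
```

View pics/w15.png

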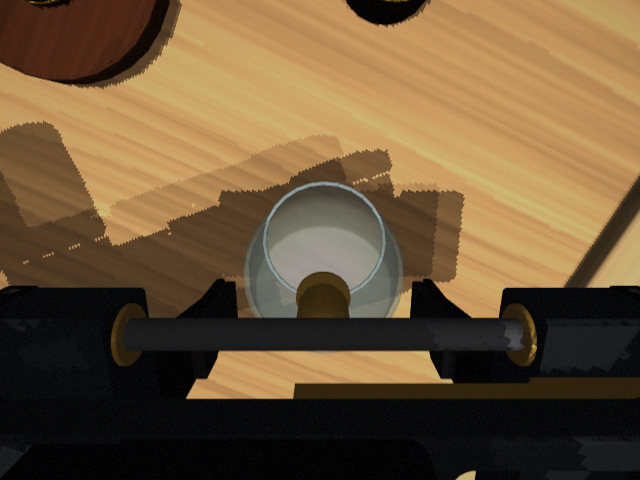

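View pics/s15.png

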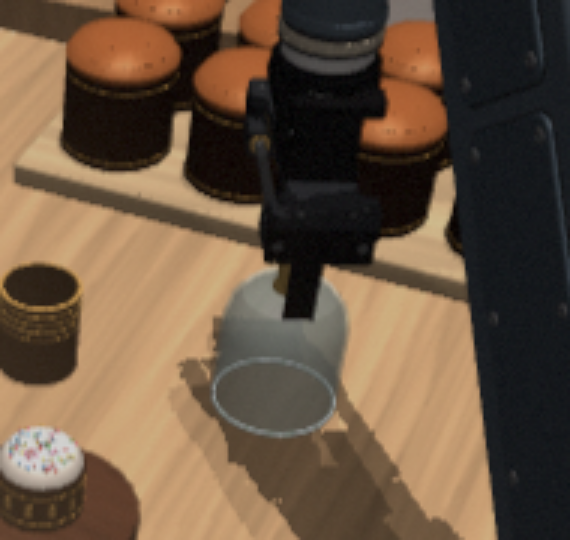

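>>> apply_moves:
  steps:
    - {"x": 0, "y": 0, "z": 0, "spin": 0}
    - {"x": 0, "y": 0, "z": 0, "spin": 0}
    - {"x": 0, "y": 0, "z": 0, "spin": 0}
    - {"x": 0, "y": 0, "z": 0, "spin": 0}
    - {"x": 0, "y": 0, "z": 0, "spin": 0}
    - {"x": 0, "y": 0, "z": 0, "spin": 0}
    - {"x": 0, "y": 0, "z": 0, "spin": 0}
    - {"x": 0, "y": 0, "z": 0, "spin": 0}
  grip: 14

```text
time_s: 30.85
position: [0.4976, -0.3888, 0.1211]
tcp_rot: [[0.407, -0.0, 0.913], [-0.913, 0.003, 0.407], [-0.003, -1.0, 0.001]]
force: [-0.9, -0.2, -0.1]
opening: 0.352
```

>>> apply_moves:
  steps:
    - {"x": 0, "y": 0, "z": -0.4, "spin": 0}
    - {"x": 0, "y": 0, "z": -0.4, "spin": 0}
    - {"x": 0, "y": 0, "z": 0, "spin": 0}
    - {"x": 0, "y": 0, "z": 0, "spin": 0}

```text
time_s: 31.25
position: [0.4974, -0.3882, 0.1207]
tcp_rot: [[0.407, -0.001, 0.913], [-0.913, 0.004, 0.407], [-0.004, -1.0, 0.001]]
force: [-0.6, -0.4, 1.4]
opening: 0.268
```

>>> apply_moves:
  steps:
    - {"x": 0, "y": 0, "z": 4, "spin": 0}
    - {"x": 0, "y": 0, "z": 8, "spin": 0}
    - {"x": 0, "y": 0, "z": 12, "spin": 0}
    - {"x": 0, "y": 0, "z": 15, "spin": 0}
    - {"x": 0, "y": 0, "z": 15, "spin": 0}
    - {"x": 0, "y": 0, "z": 15, "spin": 0}
    - {"x": 0, "y": 0, "z": 15, "spin": 0}
    - {"x": 0, "y": 5, "z": 15, "spin": 0}
    - {"x": 2, "y": 10, "z": 15, "spin": 0}
    - {"x": 3, "y": 15, "z": 15, "spin": 0}
    - {"x": 4, "y": 20, "z": 15, "spin": 0}
    - {"x": 4, "y": 20, "z": 15, "spin": 0}

```text
time_s: 32.45
position: [0.5083, -0.3126, 0.2888]
tcp_rot: [[0.404, -0.004, 0.915], [-0.915, 0.009, 0.404], [-0.01, -1.0, -0.0]]
force: [0.0, -0.7, -2.8]
opening: 0.268
```

```bash
python3 - <<'E'
from h import *
s=read_state();print(s['time_s'],s['position'].round(4),s['tcp_rot'].round(4)[:,1],s['force'],s['opening'],s['joint_positions'])
im=imaging.capture('side');cv2.imwrite('pics/s16.png',cv2.resize(im[0:240,250:570,::-1],None,fx=2,fy=2))
im=imaging.capture('scene');cv2.imwrite('pics/c16.png',cv2.resize(im[100:340,60:380,::-1],None,fx=2,fy=2))
E
```

```text
32.45 [ 0.5083 -0.3126  0.2888] [-0.0045  0.0091 -0.9999] [ 0.03021926 -0.68583832 -2.78844588] 0.2676029985737021 [-42.41830691  24.78039541  81.91290939   0.22044216  73.84913419
  23.69590679]
```

View pics/s16.png

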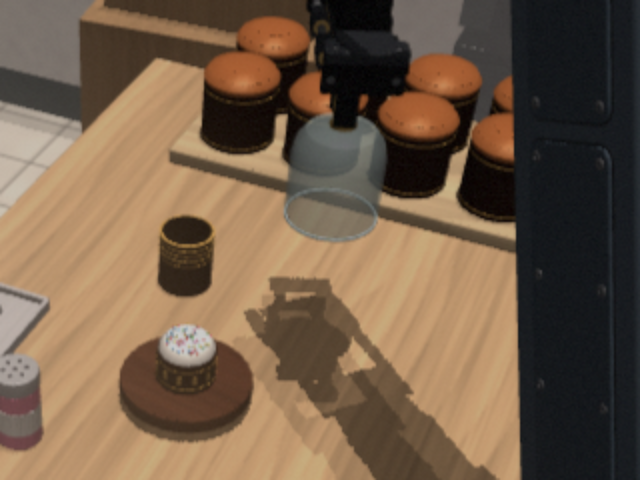

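View pics/c16.png

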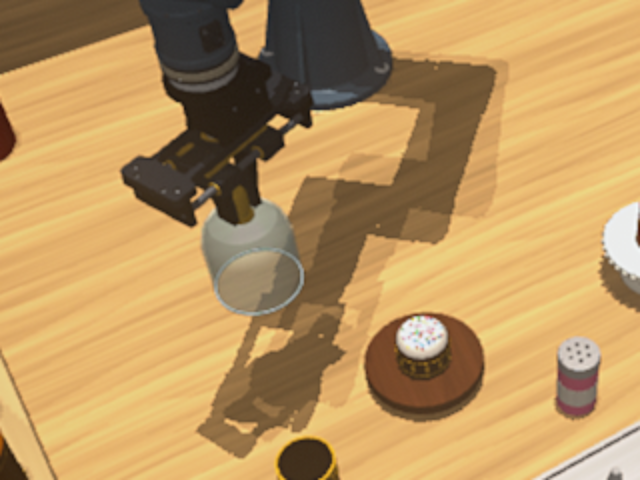

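>>> apply_moves:
  steps:
    - {"x": 4, "y": 20, "z": 5, "spin": 0}
    - {"x": 4, "y": 20, "z": 5, "spin": 0}
    - {"x": 4, "y": 20, "z": 3, "spin": 0}
    - {"x": 5, "y": 22, "z": 0, "spin": 0}
    - {"x": 5, "y": 22, "z": 0, "spin": 0}
    - {"x": 5, "y": 22, "z": 0, "spin": 0}
    - {"x": 5, "y": 22, "z": 0, "spin": 0}
    - {"x": 5, "y": 22, "z": 0, "spin": 0}
    - {"x": 5, "y": 22, "z": 0, "spin": 0}
    - {"x": 5, "y": 22, "z": 0, "spin": 0}
    - {"x": 5, "y": 22, "z": 0, "spin": 0}
    - {"x": 5, "y": 22, "z": 0, "spin": 0}

```text
time_s: 33.75
position: [0.5634, -0.0344, 0.3042]
tcp_rot: [[0.411, -0.01, 0.911], [-0.911, 0.007, 0.411], [-0.011, -1.0, -0.006]]
force: [0.3, 1.3, -2.3]
opening: 0.267
```

>>> apply_moves:
  steps:
    - {"x": 5, "y": 22, "z": 0, "spin": 0}
    - {"x": 5, "y": 22, "z": 0, "spin": 0}
    - {"x": 5, "y": 22, "z": 0, "spin": 0}
    - {"x": 5, "y": 22, "z": 0, "spin": 0}
    - {"x": 5, "y": 22, "z": 0, "spin": 0}
    - {"x": 5, "y": 22, "z": 0, "spin": 0}
    - {"x": 5, "y": 22, "z": 0, "spin": 0}
    - {"x": 4, "y": 20, "z": 0, "spin": 0}
    - {"x": 3, "y": 14, "z": 0, "spin": 0}
    - {"x": 2, "y": 8, "z": 0, "spin": 0}
    - {"x": 0, "y": 4, "z": 0, "spin": 0}

```text
time_s: 34.85
position: [0.6008, 0.1834, 0.3016]
tcp_rot: [[0.42, -0.021, 0.907], [-0.907, 0.005, 0.421], [-0.014, -1.0, -0.017]]
force: [0.3, -0.3, -2.4]
opening: 0.267
```

```bash
python3 - <<'E'
from h import *
s=read_state();print(s['time_s'],s['position'].round(4),s['tcp_rot'].round(4)[:,1],s['force'],s['opening'],s['joint_positions'])
im=imaging.capture('side');cv2.imwrite('pics/s17.png',cv2.resize(im[100:400,110:430,::-1],None,fx=2,fy=2))
im=imaging.capture('scene');cv2.imwrite('pics/c17.png',cv2.resize(im[80:320,240:560,::-1],None,fx=2,fy=2))
im=imaging.capture('wrist');cv2.imwrite('pics/w17.png',im[:,:,::-1])
E
```

```text
34.85 [0.6008 0.1834 0.3016] [-0.0213  0.0055 -0.9998] [ 0.27421316 -0.28664418 -2.38512853] 0.2667883822274603 [ 6.58257829 27.07696445 75.83996484  0.46024729 78.25825803 71.61661742]
```

View pics/s17.png

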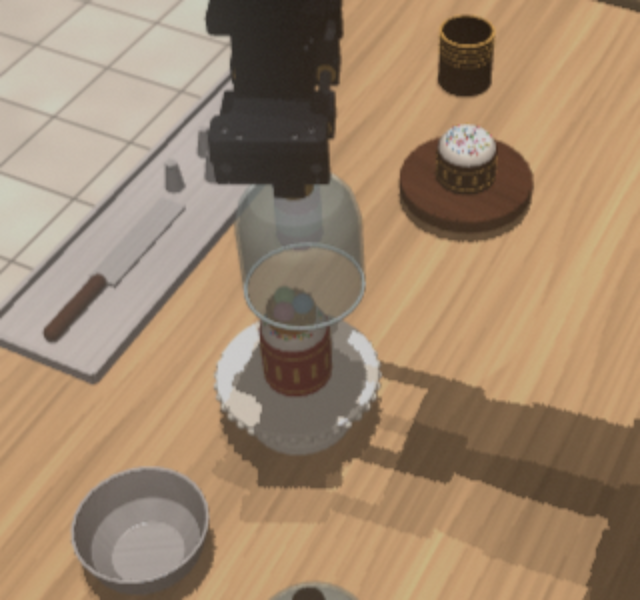

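View pics/c17.png

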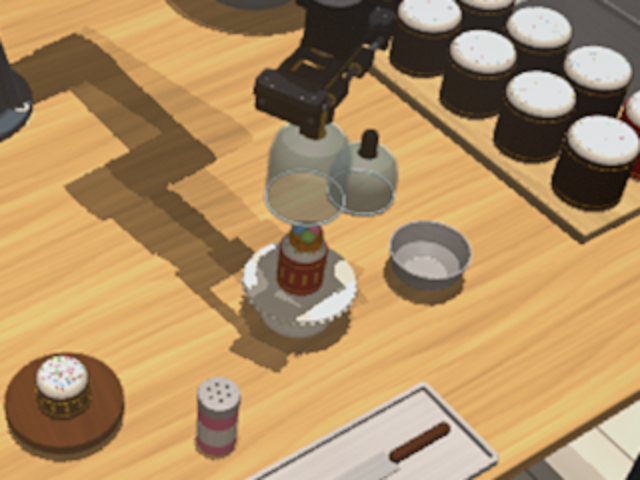

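View pics/w17.png

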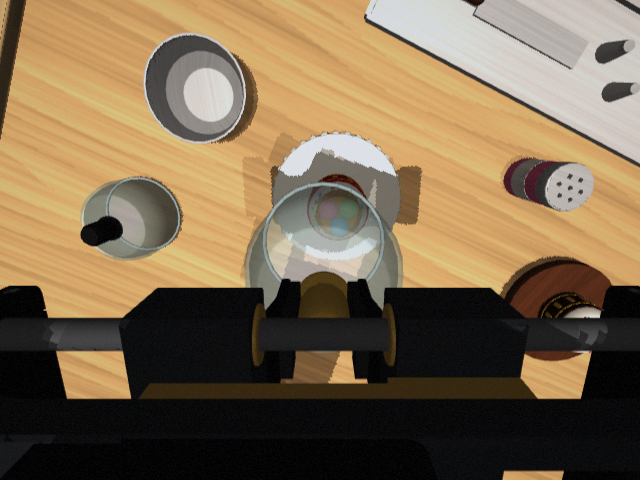

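>>> apply_moves:
  steps:
    - {"x": 5, "y": -2, "z": 0, "spin": 0}
    - {"x": 6, "y": -2, "z": 0, "spin": 0}
    - {"x": 5, "y": -2, "z": 0, "spin": 0}
    - {"x": 0, "y": 0, "z": 0, "spin": 0}

```text
time_s: 35.4
position: [0.6186, 0.1726, 0.302]
tcp_rot: [[0.416, -0.02, 0.909], [-0.909, 0.004, 0.416], [-0.012, -1.0, -0.017]]
force: [0.5, 0.3, -2.2]
opening: 0.263
```

```bash
python3 - <<'E'
from h import *
s=read_state();print(s['time_s'],s['position'].round(4),s['tcp_rot'].round(4)[:,1],s['force'],s['opening'])
z=s['position'][2]-.1207
look(['tall_dome','nest'],['scene','side'],zs=dict(tall_dome=z,nest=.13),tag='e',sep=True)
E
```

```text
35.4 [0.6186 0.1726 0.302 ] [-0.0205  0.0038 -0.9998] [ 0.50674415  0.25206159 -2.17946508] 0.26306659671157706
tall_dome scene 0.74 [372.0, 142.0, 418.0, 199.0]
tall_dome side 0.79 [221.0, 181.0, 286.0, 256.0]
   tall_dome [616.9 171.7] iou 0.857 {'scene': [616.6, 171.3], 'side': [616.7, 173.0]}
nest scene none
nest side 0.66 [243.0, 255.0, 268.0, 267.0]
   nest [616.5 181.3] iou 0.492 {'side': [616.5, 181.3]}
```

View pics/e_side.png

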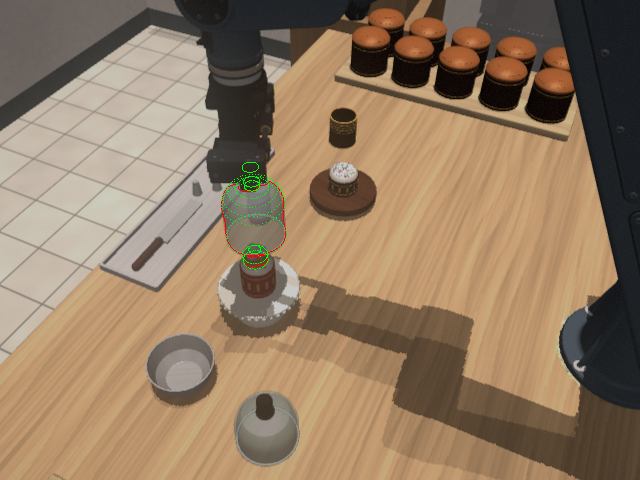

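>>> apply_moves:
  steps:
    - {"x": -1, "y": 3, "z": 0, "spin": 0}
    - {"x": 0, "y": 2, "z": -3, "spin": 0}
    - {"x": 0, "y": 0, "z": -6, "spin": 0}
    - {"x": 0, "y": 0, "z": -5, "spin": 0}
    - {"x": 0, "y": 0, "z": 0, "spin": 0}

```text
time_s: 36.2
position: [0.6152, 0.18, 0.2867]
tcp_rot: [[0.419, -0.022, 0.908], [-0.908, 0.004, 0.419], [-0.013, -1.0, -0.019]]
force: [0.4, -0.4, -2.3]
opening: 0.265
```

>>> apply_moves:
  steps:
    - {"x": 1, "y": -1, "z": -3, "spin": 0}
    - {"x": 1.5, "y": -0.5, "z": -6, "spin": 0}
    - {"x": 0.5, "y": 0, "z": -6, "spin": 0}
    - {"x": 0, "y": 0, "z": -5, "spin": 0}

```text
time_s: 36.6
position: [0.6191, 0.1783, 0.2656]
tcp_rot: [[0.419, -0.021, 0.908], [-0.908, 0.004, 0.419], [-0.013, -1.0, -0.017]]
force: [-0.2, -1.0, -2.7]
opening: 0.265
```

>>> apply_moves:
  steps:
    - {"x": -0.5, "y": 0, "z": -6, "spin": 0}
    - {"x": 0, "y": 0, "z": -8, "spin": 0}
    - {"x": 0, "y": 0, "z": -8, "spin": 0}
    - {"x": 0, "y": 0, "z": -6, "spin": 0}

```text
time_s: 37.0
position: [0.6184, 0.1781, 0.2347]
tcp_rot: [[0.418, -0.022, 0.908], [-0.908, 0.004, 0.419], [-0.013, -1.0, -0.018]]
force: [0.3, -0.5, -3.1]
opening: 0.269
```

>>> apply_moves:
  steps:
    - {"x": 0, "y": 0, "z": -8, "spin": 0}
    - {"x": 0, "y": 0, "z": -10, "spin": 0}
    - {"x": 0, "y": 0, "z": -10, "spin": 0}
    - {"x": 0, "y": 0, "z": -8, "spin": 0}
    - {"x": 0, "y": 0, "z": -4, "spin": 0}

```text
time_s: 37.5
position: [0.6179, 0.1781, 0.1902]
tcp_rot: [[0.418, -0.023, 0.908], [-0.908, 0.004, 0.419], [-0.013, -1.0, -0.019]]
force: [-0.0, -0.2, -2.4]
opening: 0.268
```

```bash
python3 - <<'E'
from h import *
s=read_state();print(s['time_s'],s['position'].round(4),s['tcp_rot'].round(4)[:,1],s['force'],s['opening'])
im=imaging.capture('side');cv2.imwrite('pics/s18.png',cv2.resize(im[140:340,160:360,::-1],None,fx=3,fy=3))
im=imaging.capture('wrist');cv2.imwrite('pics/w18.png',im[:,:,::-1])
E
```

```text
37.5 [0.6179 0.1781 0.1902] [-0.0233  0.004  -0.9997] [-0.0329294  -0.20824856 -2.44180526] 0.26759251588029653
```

View pics/s18.png

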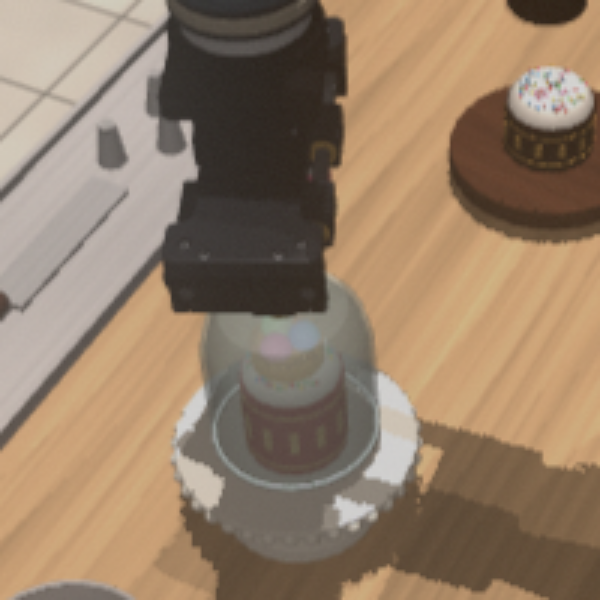

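View pics/w18.png

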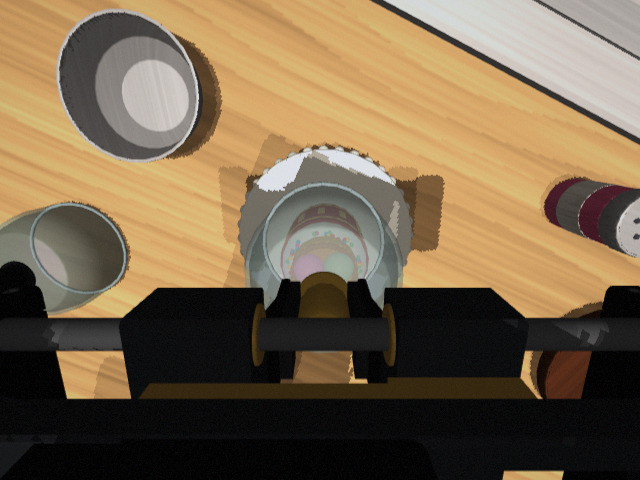

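>>> apply_moves:
  steps:
    - {"x": 0, "y": 0, "z": -3, "spin": 0}
    - {"x": 0, "y": 0, "z": -3, "spin": 0}
    - {"x": 0, "y": 0, "z": -2, "spin": 0}
    - {"x": 0, "y": 0, "z": -1, "spin": 0}

```text
time_s: 38.0
position: [0.619, 0.1782, 0.1822]
tcp_rot: [[0.418, -0.02, 0.908], [-0.908, 0.004, 0.419], [-0.012, -1.0, -0.017]]
force: [0.9, -0.6, -2.7]
opening: 0.264
```

>>> apply_moves:
  steps:
    - {"x": 0, "y": 0, "z": -1, "spin": 0}
    - {"x": 0, "y": 0, "z": -1, "spin": 0}

```text
time_s: 38.2
position: [0.6191, 0.1784, 0.1814]
tcp_rot: [[0.418, -0.02, 0.908], [-0.908, 0.005, 0.419], [-0.012, -1.0, -0.016]]
force: [-3.6, -0.1, 5.0]
opening: 0.265
```

>>> apply_moves:
  steps:
    - {"x": 0, "y": 0, "z": -0.5, "spin": 0}

```text
time_s: 38.3
position: [0.6193, 0.1785, 0.1815]
tcp_rot: [[0.419, -0.019, 0.908], [-0.908, 0.005, 0.419], [-0.012, -1.0, -0.015]]
force: [-0.2, -0.7, 0.1]
opening: 0.265
```

>>> apply_moves:
  steps:
    - {"x": 0, "y": 0, "z": -0.8, "spin": 0}
    - {"x": 0, "y": 0, "z": -0.8, "spin": 0}

```text
time_s: 38.5
position: [0.6192, 0.1786, 0.1814]
tcp_rot: [[0.419, -0.018, 0.908], [-0.908, 0.005, 0.419], [-0.012, -1.0, -0.014]]
force: [-2.3, 0.0, 4.7]
opening: 0.265
```

Seated. Releasing by opening moderately, then fully, then up.

>>> apply_moves:
  steps:
    - {"x": 0, "y": 0, "z": 0, "spin": 0}
    - {"x": 0, "y": 0, "z": 0, "spin": 0}
    - {"x": 0, "y": 0, "z": 0, "spin": 0}
    - {"x": 0, "y": 0, "z": 0, "spin": 0}
    - {"x": 0, "y": 0, "z": 0, "spin": 0}
    - {"x": 0, "y": 0, "z": 0, "spin": 0}
    - {"x": 0, "y": 0, "z": 8, "spin": 0}
    - {"x": 0, "y": 0, "z": 15, "spin": 0}
    - {"x": 0, "y": 0, "z": 20, "spin": 0}
    - {"x": 0, "y": 0, "z": 20, "spin": 0}
  grip: 87

```text
time_s: 39.5
position: [0.6187, 0.1781, 0.243]
tcp_rot: [[0.418, -0.022, 0.908], [-0.908, 0.004, 0.418], [-0.013, -1.0, -0.019]]
force: [0.0, -0.2, 0.0]
opening: 0.988
```

```bash
python3 - <<'E'
from h import *
s=read_state();print(s['time_s'],s['position'].round(4),s['tcp_rot'].round(4)[:,1],s['force'],s['opening'])
look(['tall_dome'],['wrist','side'],zs=dict(tall_dome=.06),tag='w19',sep=True)
E
```

```text
39.5 [0.6187 0.1781 0.243 ] [-0.0224  0.0041 -0.9997] [ 0.00629231 -0.23388269  0.03168528] 0.9879195844316921
tall_dome wrist 0.96 [262.0, 173.0, 386.0, 307.0]
tall_dome side 0.76 [228.0, 225.0, 286.0, 307.0]
   tall_dome [615.  178.5] iou 0.957 {'wrist': [614.4, 178.2], 'side': [617.3, 178.2]}
```

View pics/w19_wrist.png

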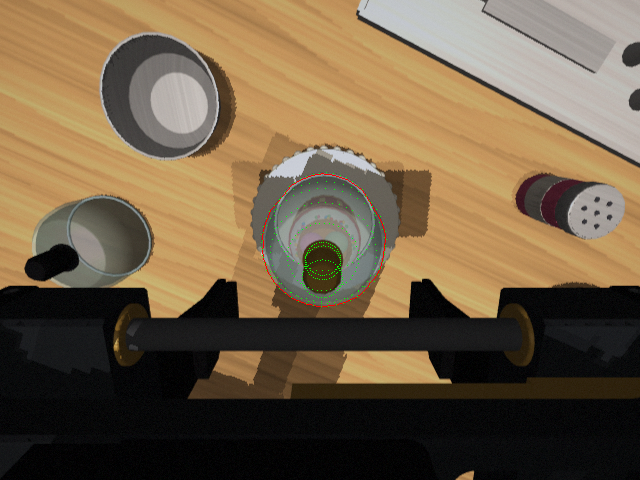

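>>> apply_moves:
  steps:
    - {"x": -8, "y": 12, "z": 5, "spin": 0}
    - {"x": -13, "y": 21, "z": 0, "spin": 0}
    - {"x": -14, "y": 22, "z": 0, "spin": 0}
    - {"x": -14, "y": 22, "z": 0, "spin": 0}
    - {"x": -14, "y": 22, "z": 0, "spin": 0}
    - {"x": -14, "y": 22, "z": -10, "spin": 0}
    - {"x": -14, "y": 22, "z": -15, "spin": 0}
    - {"x": -14, "y": 22, "z": -20, "spin": 0}
    - {"x": -14, "y": 22, "z": -20, "spin": 0}
    - {"x": -12, "y": 18, "z": -15, "spin": 0}
    - {"x": -5, "y": 8, "z": -5, "spin": 0}
    - {"x": 0, "y": 0, "z": 0, "spin": 0}

```text
time_s: 40.9
position: [0.4618, 0.4025, 0.1497]
tcp_rot: [[0.419, -0.045, 0.907], [-0.908, -0.001, 0.419], [-0.018, -0.999, -0.041]]
force: [0.2, -0.0, 0.2]
opening: 1.003
```

```bash
python3 - <<'E'
from h import *
s=read_state();print(s['time_s'],s['position'].round(4),s['tcp_rot'].round(4)[:,1],s['force'],s['opening'],s['joint_positions'])
look(['low_dome'],['wrist','scene'],tag='w20',sep=True)
E
```

```text
40.9 [0.4618 0.4025 0.1497] [-4.49e-02 -8.00e-04 -9.99e-01] [ 0.23506282 -0.04080049  0.23973187] 1.0033420254181318 [30.01996448 35.61146109 86.60849325  1.43855338 60.03908208 94.48752729]
low_dome wrist 0.82 [283.0, 151.0, 414.0, 286.0]
low_dome scene 0.74 [403.0, 144.0, 439.0, 188.0]
   low_dome [481.8 393.7] iou 0.968 {'wrist': [481.7, 393.9], 'scene': [482.7, 393.1]}
```

View pics/w20_wrist.png

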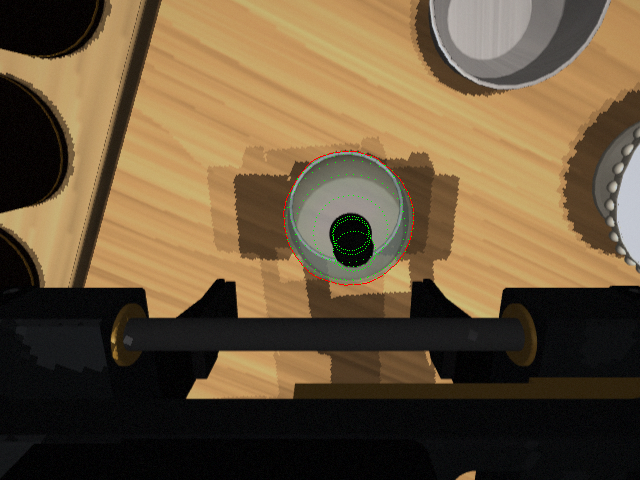

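>>> apply_moves:
  steps:
    - {"x": 8, "y": -4, "z": -3, "spin": 0}
    - {"x": 8, "y": -4, "z": -8, "spin": 0}
    - {"x": 0, "y": 0, "z": -12, "spin": 0}
    - {"x": 0, "y": 0, "z": -10, "spin": 0}
    - {"x": 0, "y": 0, "z": -3, "spin": 0}

```text
time_s: 41.6
position: [0.4872, 0.39, 0.1155]
tcp_rot: [[0.41, -0.034, 0.911], [-0.912, 0.004, 0.411], [-0.018, -0.999, -0.03]]
force: [-0.8, -0.3, 0.4]
opening: 0.999
```

>>> apply_moves:
  steps:
    - {"x": -2, "y": 2, "z": -3, "spin": 0}
    - {"x": -2, "y": 2, "z": -8, "spin": 0}
    - {"x": -1, "y": 0, "z": -8, "spin": 0}
    - {"x": 0, "y": 0, "z": -4, "spin": 0}
    - {"x": 0, "y": 0, "z": 0, "spin": 0}

```text
time_s: 42.1
position: [0.4801, 0.3944, 0.0888]
tcp_rot: [[0.411, -0.038, 0.911], [-0.911, 0.002, 0.412], [-0.018, -0.999, -0.033]]
force: [0.4, -0.0, -0.6]
opening: 1.002
```

```bash
python3 - <<'E'
from h import *
s=read_state();print(s['time_s'],s['position'].round(4),s['tcp_rot'].round(4)[:,1],s['force'],s['opening'],s['joint_positions'])
im=imaging.capture('wrist');cv2.imwrite('pics/w21.png',im[:,:,::-1])
im=imaging.capture('side');cv2.imwrite('pics/s21.png',cv2.resize(im[300:480,180:380,::-1],None,fx=3,fy=3))
E
```

```text
42.1 [0.4801 0.3944 0.0888] [-0.0376  0.0025 -0.9993] [ 0.36958675 -0.02887626 -0.63007271] 1.0022852337970225 [28.55104356 40.80566983 87.70697463  1.43899915 53.32048951 93.37462991]
```

View pics/w21.png

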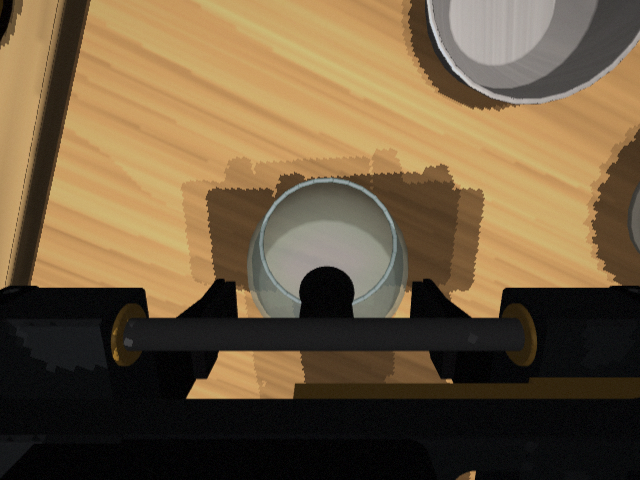

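View pics/s21.png

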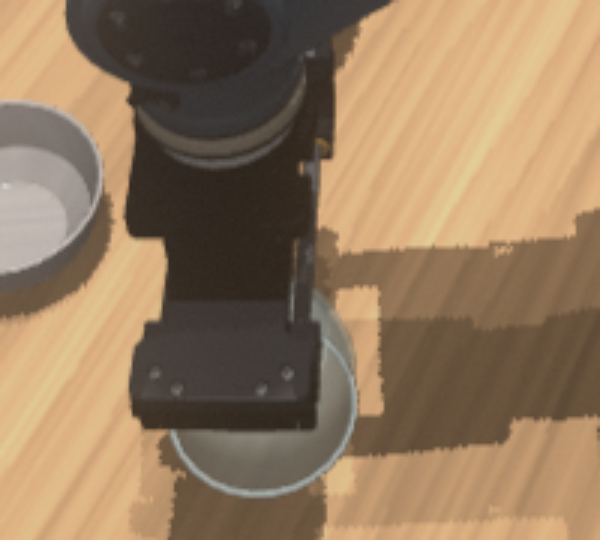

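>>> apply_moves:
  steps:
    - {"x": 2, "y": -0.5, "z": 1, "spin": 0}
    - {"x": 0, "y": 0, "z": 0, "spin": 0}
    - {"x": 0, "y": 0, "z": 0, "spin": 0}
    - {"x": 0, "y": 0, "z": 0, "spin": 0}
    - {"x": 0, "y": 0, "z": 0, "spin": 0}
    - {"x": 0, "y": 0, "z": 0, "spin": 0}
    - {"x": 0, "y": 0, "z": 0, "spin": 0}
    - {"x": 0, "y": 0, "z": 0, "spin": 0}
    - {"x": 0, "y": 0, "z": 0, "spin": 0}
    - {"x": 0, "y": 0, "z": 0, "spin": 0}
    - {"x": 0, "y": 0, "z": 0, "spin": 0}
  grip: 14

```text
time_s: 43.3
position: [0.4839, 0.3945, 0.0923]
tcp_rot: [[0.411, -0.033, 0.911], [-0.911, 0.005, 0.411], [-0.018, -0.999, -0.029]]
force: [-0.3, -0.4, 0.7]
opening: 0.263
```

>>> apply_moves:
  steps:
    - {"x": 0, "y": 0, "z": 4, "spin": 0}
    - {"x": 0, "y": 0, "z": 8, "spin": 0}
    - {"x": 0, "y": 0, "z": 12, "spin": 0}
    - {"x": 0, "y": 0, "z": 15, "spin": 0}
    - {"x": 0, "y": -5, "z": 15, "spin": 0}
    - {"x": 0, "y": -10, "z": 15, "spin": 0}
    - {"x": -2, "y": -15, "z": 15, "spin": 0}
    - {"x": -3, "y": -20, "z": 15, "spin": 0}
    - {"x": -3, "y": -22, "z": 15, "spin": 0}
    - {"x": -3, "y": -22, "z": 8, "spin": 0}
    - {"x": -3, "y": -22, "z": 3, "spin": 0}
    - {"x": -3, "y": -22, "z": 0, "spin": 0}

```text
time_s: 44.5
position: [0.465, 0.2487, 0.2305]
tcp_rot: [[0.414, -0.028, 0.91], [-0.91, 0.004, 0.414], [-0.015, -1.0, -0.024]]
force: [-0.2, 0.3, -2.8]
opening: 0.266
```

```bash
python3 - <<'E'
from h import *
s=read_state();print(s['time_s'],s['position'].round(4),s['tcp_rot'].round(4)[:,1],s['force'],s['opening'],s['joint_positions'])
im=imaging.capture('side');cv2.imwrite('pics/s22.png',cv2.resize(im[180:480,140:460,::-1],None,fx=2,fy=2))
E
```

```text
44.5 [0.465  0.2487 0.2305] [-0.0281  0.0038 -0.9996] [-0.19388098  0.2567425  -2.750845  ] 0.26635285184221996 [15.6177891  23.24816116 95.13194911  0.72123036 63.11358544 80.81502234]
```

View pics/s22.png

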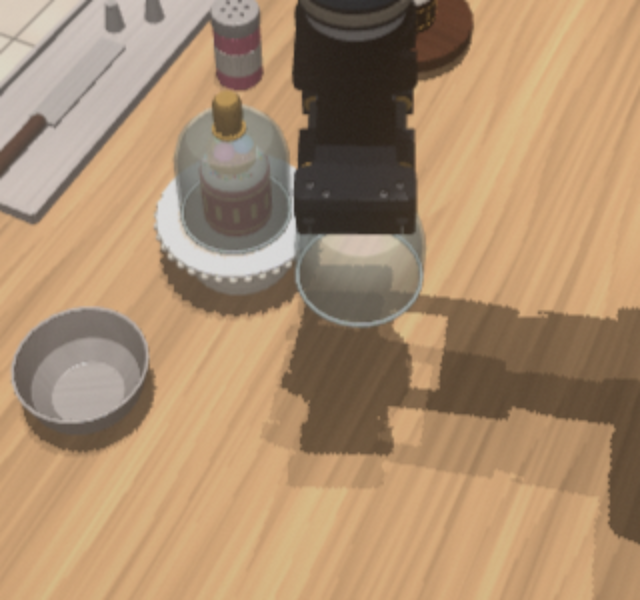

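>>> apply_moves:
  steps:
    - {"x": 0, "y": -22, "z": 0, "spin": 0}
    - {"x": 0, "y": -22, "z": 0, "spin": 0}
    - {"x": 0, "y": -22, "z": 0, "spin": 0}
    - {"x": 0, "y": -22, "z": 0, "spin": 0}
    - {"x": 0, "y": -22, "z": 0, "spin": 0}
    - {"x": 2, "y": -22, "z": 0, "spin": 0}
    - {"x": 4, "y": -22, "z": 0, "spin": 0}
    - {"x": 7, "y": -22, "z": 0, "spin": 0}
    - {"x": 10, "y": -22, "z": 0, "spin": 0}
    - {"x": 12, "y": -22, "z": 0, "spin": 0}
    - {"x": 12, "y": -22, "z": 0, "spin": 0}
    - {"x": 12, "y": -22, "z": 0, "spin": 0}

```text
time_s: 45.75
position: [0.5166, -0.0341, 0.2431]
tcp_rot: [[0.41, -0.022, 0.912], [-0.912, -0.001, 0.41], [-0.008, -1.0, -0.021]]
force: [-0.0, 0.2, -2.5]
opening: 0.267
```

>>> apply_moves:
  steps:
    - {"x": 14, "y": -21, "z": 0, "spin": 0}
    - {"x": 14, "y": -21, "z": 0, "spin": 0}
    - {"x": 14, "y": -21, "z": 0, "spin": 0}
    - {"x": 14, "y": -21, "z": -5, "spin": 0}
    - {"x": 12, "y": -18, "z": -8, "spin": 0}
    - {"x": 8, "y": -12, "z": -8, "spin": 0}
    - {"x": 4, "y": -6, "z": -4, "spin": 0}
    - {"x": 0, "y": 0, "z": 0, "spin": 0}

```text
time_s: 46.55
position: [0.5962, -0.1656, 0.2241]
tcp_rot: [[0.403, -0.018, 0.915], [-0.915, -0.005, 0.403], [-0.003, -1.0, -0.019]]
force: [-0.7, 0.2, -2.4]
opening: 0.266
```

```bash
python3 - <<'E'
from h import *
s=read_state();print(s['time_s'],s['position'].round(4),s['tcp_rot'].round(4)[:,1],s['force'],s['opening'],s['joint_positions'])
z=s['position'][2]-.0923
look(['low_dome'],['scene','side'],zs=dict(low_dome=z),tag='f',sep=True)
im=imaging.capture('wrist');cv2.imwrite('pics/w23.png',im[:,:,::-1])
E
```

```text
46.55 [ 0.5962 -0.1656  0.2241] [-0.0184 -0.0046 -0.9998] [-0.70026768  0.18206538 -2.41658723] 0.26570860905097193 [-25.51976774  30.52699816  82.67872502  -0.74908648  67.63138165
  41.02409786]
low_dome scene 0.7 [243.0, 222.0, 287.0, 267.0]
low_dome side none
   low_dome [ 595.6 -165.2] iou 0.783 {'scene': [595.6, -165.2]}
```

View pics/f_scene.png

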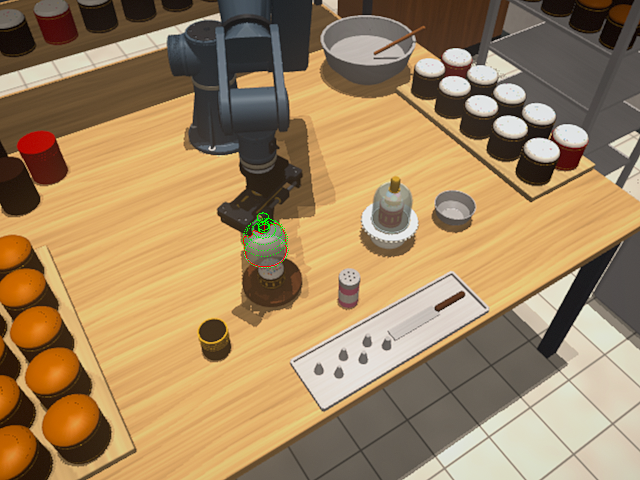

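View pics/w23.png

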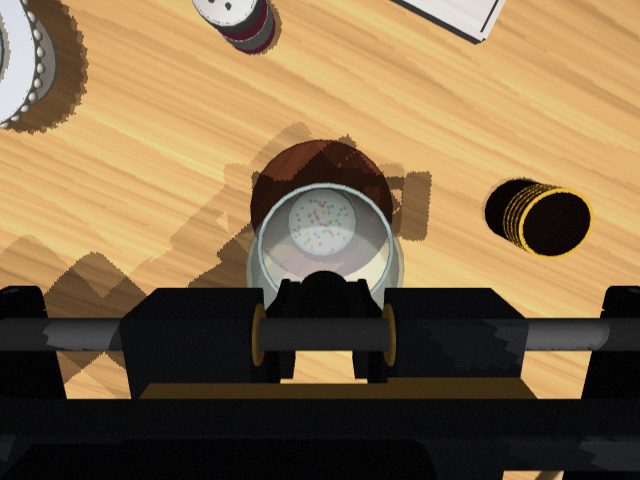

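>>> apply_moves:
  steps:
    - {"x": 1, "y": 3, "z": -3, "spin": 0}
    - {"x": 1, "y": 2, "z": -6, "spin": 0}
    - {"x": 0, "y": 0, "z": -8, "spin": 0}
    - {"x": 0, "y": 0, "z": -5, "spin": 0}
    - {"x": 0, "y": 0, "z": 0, "spin": 0}

```text
time_s: 47.3
position: [0.5978, -0.1561, 0.2016]
tcp_rot: [[0.407, -0.018, 0.913], [-0.913, -0.004, 0.407], [-0.003, -1.0, -0.018]]
force: [-0.1, 1.0, -2.1]
opening: 0.265
```

>>> apply_moves:
  steps:
    - {"x": 0.5, "y": -2, "z": -3, "spin": 0}
    - {"x": 0, "y": -1.5, "z": -6, "spin": 0}
    - {"x": 0, "y": -0.5, "z": -5, "spin": 0}
    - {"x": 0, "y": 0, "z": -3, "spin": 0}

```text
time_s: 47.7
position: [0.5986, -0.161, 0.1833]
tcp_rot: [[0.407, -0.017, 0.913], [-0.914, -0.005, 0.407], [-0.003, -1.0, -0.018]]
force: [0.6, -0.4, -2.3]
opening: 0.267
```

Centred, rim at ≈0.091; descending over the cake.

>>> apply_moves:
  steps:
    - {"x": 0, "y": 0.5, "z": -6, "spin": 0}
    - {"x": 0, "y": 0, "z": -8, "spin": 0}
    - {"x": 0, "y": 0, "z": -8, "spin": 0}
    - {"x": 0, "y": 0, "z": -6, "spin": 0}

```text
time_s: 48.1
position: [0.5988, -0.1607, 0.1532]
tcp_rot: [[0.406, -0.016, 0.914], [-0.914, -0.005, 0.406], [-0.002, -1.0, -0.017]]
force: [-0.5, -0.4, -2.2]
opening: 0.269
```

```bash
python3 - <<'E'
from h import *
s=read_state();print(s['time_s'],s['position'].round(4),s['tcp_rot'].round(4)[:,1],s['force'],s['opening'])
im=imaging.capture('scene');cv2.imwrite('pics/c24.png',cv2.resize(im[180:340,180:380,::-1],None,fx=3,fy=3))
im=imaging.capture('wrist');cv2.imwrite('pics/w24.png',im[:,:,::-1])
E
```

```text
48.1 [ 0.5988 -0.1607  0.1532] [-0.0163 -0.0051 -0.9999] [-0.4662671  -0.37975452 -2.23062807] 0.26890242410455495
```

View pics/c24.png

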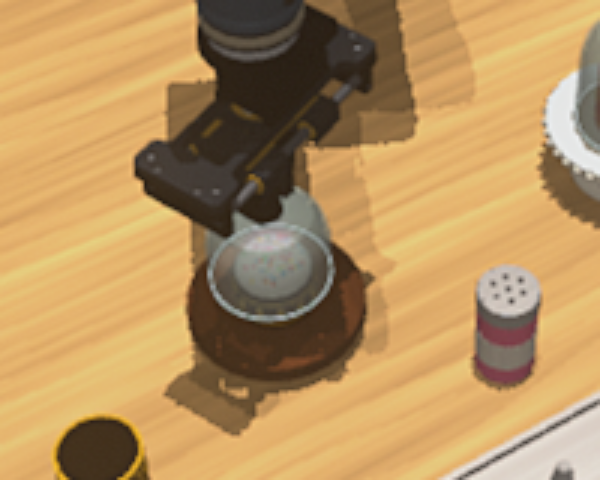

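View pics/w24.png

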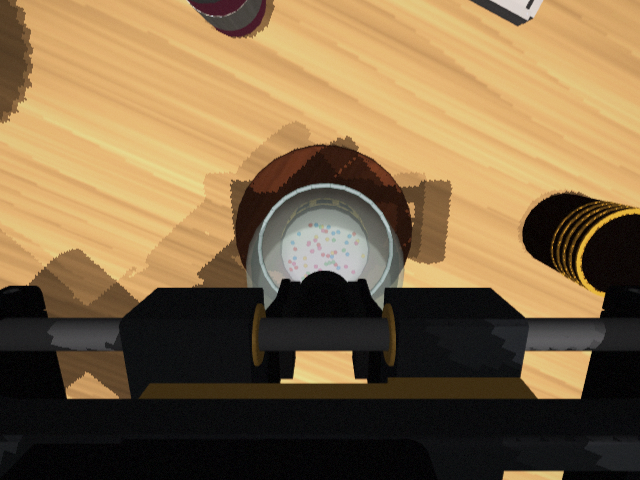

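>>> apply_moves:
  steps:
    - {"x": 0, "y": 0.5, "z": -6, "spin": 0}
    - {"x": 0, "y": 0, "z": -7, "spin": 0}
    - {"x": 0, "y": 0, "z": -6, "spin": 0}
    - {"x": 0, "y": 0, "z": -4, "spin": 0}
    - {"x": 0, "y": 0, "z": -2, "spin": 0}

```text
time_s: 48.7
position: [0.599, -0.1601, 0.1263]
tcp_rot: [[0.407, -0.016, 0.913], [-0.914, -0.005, 0.407], [-0.002, -1.0, -0.017]]
force: [-0.5, -0.3, -2.6]
opening: 0.267
```

>>> apply_moves:
  steps:
    - {"x": 0, "y": 0, "z": -1.5, "spin": 0}
    - {"x": 0, "y": 0, "z": -1.5, "spin": 0}
    - {"x": 0, "y": 0, "z": -1, "spin": 0}

```text
time_s: 49.0
position: [0.5998, -0.1603, 0.1225]
tcp_rot: [[0.406, -0.015, 0.914], [-0.914, -0.005, 0.406], [-0.001, -1.0, -0.016]]
force: [1.0, 0.1, 3.1]
opening: 0.266
```

>>> apply_moves:
  steps:
    - {"x": 0, "y": 0, "z": -0.8, "spin": 0}
    - {"x": 0, "y": 0, "z": -0.8, "spin": 0}

```text
time_s: 49.2
position: [0.6002, -0.1603, 0.1223]
tcp_rot: [[0.406, -0.014, 0.914], [-0.914, -0.006, 0.406], [-0.0, -1.0, -0.015]]
force: [-0.8, -0.5, 3.4]
opening: 0.266
```

Seated; release and retreat.

>>> apply_moves:
  steps:
    - {"x": 0, "y": 0, "z": 0, "spin": 0}
    - {"x": 0, "y": 0, "z": 0, "spin": 0}
    - {"x": 0, "y": 0, "z": 0, "spin": 0}
    - {"x": 0, "y": 0, "z": 0, "spin": 0}
    - {"x": 0, "y": 0, "z": 0, "spin": 0}
    - {"x": 0, "y": 0, "z": 0, "spin": 0}
    - {"x": 0, "y": 0, "z": 8, "spin": 0}
    - {"x": 0, "y": 0, "z": 15, "spin": 0}
    - {"x": 0, "y": 0, "z": 20, "spin": 0}
    - {"x": 0, "y": 0, "z": 20, "spin": 0}
  grip: 87

```text
time_s: 50.2
position: [0.5986, -0.1601, 0.1855]
tcp_rot: [[0.407, -0.018, 0.913], [-0.914, -0.004, 0.407], [-0.004, -1.0, -0.019]]
force: [0.6, -0.2, 0.4]
opening: 0.99
```

>>> apply_moves:
  steps:
    - {"x": -5, "y": 0, "z": 20, "spin": 0}
    - {"x": -15, "y": -10, "z": 20, "spin": 0}
    - {"x": -20, "y": -20, "z": 5, "spin": 0}
    - {"x": -20, "y": -20, "z": 0, "spin": 0}
    - {"x": -20, "y": -20, "z": 0, "spin": 0}
    - {"x": -20, "y": -20, "z": 0, "spin": 0}
    - {"x": -20, "y": -20, "z": 0, "spin": 0}
    - {"x": -10, "y": -10, "z": 0, "spin": 0}
    - {"x": 0, "y": 0, "z": 0, "spin": 0}

```text
time_s: 51.1
position: [0.4679, -0.2844, 0.2428]
tcp_rot: [[0.41, -0.003, 0.912], [-0.912, -0.014, 0.409], [0.011, -1.0, -0.008]]
force: [0.6, -0.6, -0.3]
opening: 1.001
```

```bash
python3 - <<'E'
from h import *
s=read_state();print(s['time_s'],s['position'].round(4),s['force'],s['opening'])
look(['low_dome','tall_dome','brown_cake','red_cake','nest','shaker','steel_bowl','paper_cases'],['scene','side'],zs=dict(low_dome=.03,brown_cake=.03,tall_dome=.06,red_cake=.06,nest=.13),tag='g',sep=True)
print(read_state()['time_s'])
E
python3 - <<'E'
import cv2
cv2.imwrite('pics/g1.png',cv2.resize(cv2.imread('pics/g_scene.png')[140:370,130:500],None,fx=2.1,fy=2.1))
cv2.imwrite('pics/g2.png',cv2.resize(cv2.imread('pics/g_side.png')[90:470,140:460],None,fx=1.57,fy=1.57))
E
```

```text
51.1 [ 0.4679 -0.2844  0.2428] [ 0.64628501 -0.56392608 -0.29842338] 1.0009122852306365
low_dome scene 0.83 [249.0, 245.0, 292.0, 295.0]
low_dome side 0.96 [321.0, 143.0, 368.0, 202.0]
   low_dome [ 599.8 -161.4] iou 0.963 {'scene': [598.2, -161.2], 'side': [600.3, -161.7]}
tall_dome scene none
tall_dome side 0.63 [227.0, 225.0, 286.0, 307.0]
   tall_dome [617.1 178.3] iou 0.973 {'side': [617.1, 178.3]}
brown_cake scene none
brown_cake side none
red_cake scene none
red_cake side none
nest scene none
nest side none
shaker scene 0.94 [337.0, 268.0, 360.0, 307.0]
shaker side 0.79 [245.0, 176.0, 271.0, 226.0]
   shaker [730.2 -27.3] iou 0.904 {'scene': [728.1, -26.6], 'side': [734.7, -31.0]}
steel_bowl scene 0.95 [434.0, 189.0, 476.0, 225.0]
steel_bowl side 0.88 [146.0, 334.0, 215.0, 397.0]
   steel_bowl [656.1 364.7] iou 0.925 {'scene': [655.1, 363.4], 'side': [656.8, 364.7]}
paper_cases scene 0.87 [197.0, 317.0, 231.0, 361.0]
paper_cases side 0.66 [330.0, 107.0, 357.0, 147.0]
   paper_cases [ 684.3 -350.2] iou 0.897 {'scene': [685.2, -351.2], 'side': [683.6, -347.0]}
52.0
```

View pics/g1.png

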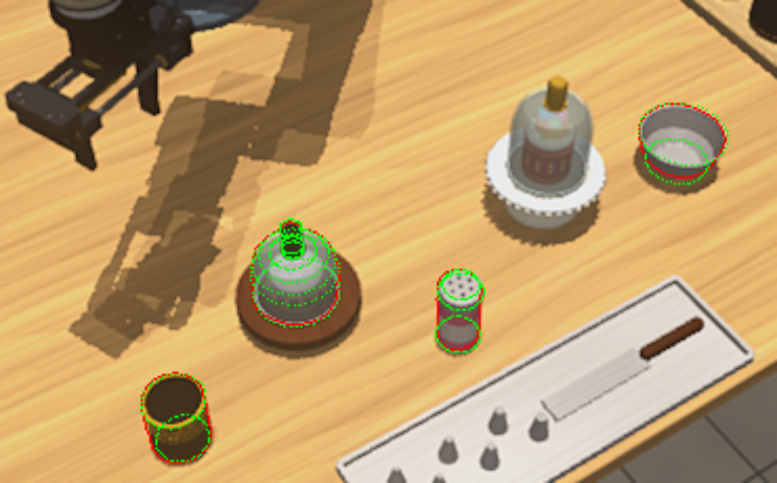

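View pics/g2.png

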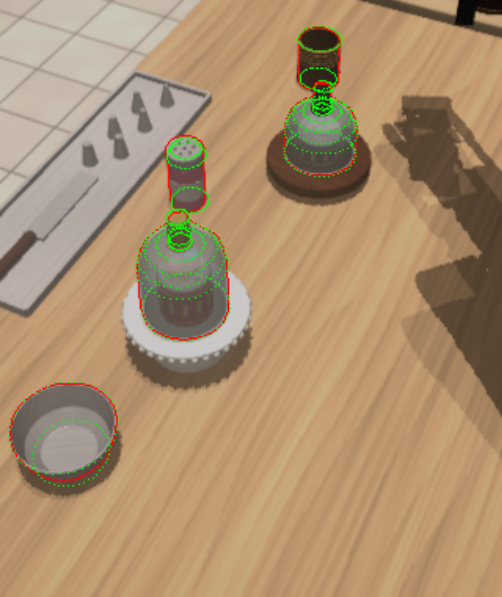

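```bash
python3 -c "
from rig import job
print(job.hand_in())"
```

```text
the job is handed in; nothing more can be done
None
```

Both cake stands are dressed and the job was handed in at about 52 s of the 125 s allowed. No verdict came back.

I placed the red cake on the white stand, the nest on its icing, the brown cake on the wooden stand, then the tall dome and the low dome. Each was lowered in small steps until the force sensor showed contact, then released.

**Last checks:**
- **Domes:** in the final pictures the low dome is about 2 mm from the middle of its stand. The tall dome is about 1 mm off, but only the side camera found it at the end.
- **Cakes and nest:** the networks did not find them through the glass at the end. Wrist pictures taken just after each was placed, before its dome went on, put the two cakes within about 2 mm of the stand centres. They put the nest within about 1 mm of the cake's middle. In the final pictures the red cake still looks upright through its dome; the brown cake and the nest are too hidden to judge.
- **Shaker, bowl and paper cases:** they measured within about 2 mm of where they started, which is within measurement noise.

**What went wrong or disagreed:**
- **First grip on the red cake:** it was about 8 mm off centre, so I opened the gripper on the bench and gripped it again before lifting. That slid the cake about 3 mm.
- **Arm drift:** the tool drifted a few millimetres and tilted up to about 0.05 rad on the way, so I corrected its position along the way.
- **Cameras:** they differ from each other by about 2 to 3 mm.

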